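# Gauge the glue blocks past a squared-up edging strip

### The arm

A 6-joint arm with a two-finger parallel gripper is mounted at the origin on the work surface. World frame = base frame: x ahead of the robot, y to its left, z up, the work surface at z = 0. Lengths are in m, angles in rad, forces in N, time in s.
With the tool pointing down it reaches from about 0.35 to 0.925 m from the base axis. Payload 6.4 kg.
Tool frame: the origin (TCP) lies at the very end of the fingers, on their centre line; the grasp point (between the pads) lies 19 mm behind it; z points along the fingers, y is the line along which they close (so a half turn about z gives the same grasp; the last joint's range is limited). The gripper opens to 85 mm and grips with 20 to 120 N. Pads are 22 mm wide; open, the fingers measure 114 mm over their backs; the gripper's body (76 mm by 85 mm) begins 54 mm behind the grasp point. The pads swing forward as they close: fully open they stand 13 mm farther back than shut.
Start: joints at [1.074, 0.245, 1.558, -0, 1.339, -0.174], TCP at [0.206, 0.616, 0.231] pointing down, gripper open.
Joint ranges: [-3.13, 3.13], [-1.02, 2.26], [0.13, 2.54], [-0.95, 4.09], [0.21, 2.88], [-2.74, 2.74]. Speed limits (rad/s): [2.57, 2.57, 3.14, 3.14, 3.14, 3.14].

### API

Orientations are given as [roll, pitch, yaw] about the fixed x, y, z axes, in that order (R = Rz(yaw) Ry(pitch) Rx(roll)).
In Python, from workcell import status, imaging, job_done gives the robot as it stands.
- The arm moves only by the tool apply_moves, never from a script. Its argument "motion" is a list of rows, each a list of 3 entries, a list of its own where there are three numbers: the shift along the tool's x, y, z in mm, then the turn, a rotation vector about the tool's x, y, z in degrees, then the opening, from -1 (shut) to 1 (fully open). A call has 1 to 12 rows; each row shifts and turns the commanded pose from where the row before left it, along the tool's axes as they then stand; what a row does not reach is not made up. A row lasts 1/10 s, in which the tool goes at most 50 mm and 8.59 degrees, less where a joint would pass 70% of its speed; a pose out of reach is approached as far as the arm can. A call is refused whole if a number of a shift passes 50 or a number of a turn 8.59, either way. A call with a gripper value outside its range is refused whole. The fingers move at their own pace and stop on an object; the grip force is fixed at half the most. Time passes only in rows, so rows that do not move let the fingers close. It gives the time, the measured TCP pose, the force, the opening and the grip force at its end, in the units of the state.
- status.read_state(): the state, without advancing time (a new reading comes with each control period).
- imaging.snapshot(name): name is "scene" or "top" or "wrist"; returns a dict with "pixels" (480x640x3 uint8, blue, green, red), "mtx" (3x3 intrinsics, pixels), "R" (3x3) and "t" (3): a world point X has camera coordinates R X + t. Camera axes: x right, y down, z forward; pixel columns grow to the right and rows downward; lengths in m; the calibration is good to about 2 mm. A picture is of the moment at which its call begins. There is no depth.
- job_done(): hands the job in; it is judged then, once.
Trained networks look in a picture, given as the dict that the camera call returned (one of the last four; its "shot" number tells which), for a name from the list of things; names that differ only in an ending like _2 or _b are one class to them, and where a whole thing is asked for, a point or a joint stands for the part that bears it (a point fixed in the world has none). Each returns a list of dicts, best first, with "conf" (0 to 1); they miss things now and then, are a little off and sometimes report something else, mostly with a low value. They report only what shows in the picture. A call takes as long as a camera call.
- imaging.trace(picture, target): "pixels" (480x640 bool, what is visible of it).
- imaging.tip_of(picture, target): "location" ([x, y, z] in m, in the coordinates of the camera as it stood for that picture, good to about 4 mm: a listed point, or the origin of a listed thing).
The state is a dict: "time": time; "joint_positions": joint angles; "qd": joint speeds; "tau": joint torques, N m; "tcp_pos": TCP position; "tool_rot": TCP orientation; "force": force on the tool from outside, world axes, zero at the start; "wrist_torque": the same for the moment, N m; "finger_gap": finger opening in m; "finger_force": force on a finger pad.
Only numpy, scipy, OpenCV 4.12 (cv2) and the standard library are available. Lean on these libraries where they do the work, as an engineer would, in place of code of your own. Each camera call takes 0.05 s, during which the arm holds its last target. There are 200 camera calls.

### The job

First clear the run into the gauge by pushing the dark edging strip on the gauging board back until it lies parallel and flush against the board's rail. Then sort the light-wood blocks by whether they fit the gauge: slide each block that fits through the steel gauge mouth into the channel behind it, until no part of it sticks out any more, and put each block that is too wide for the gauge in the grey tray. Leave the strip against the rail, and do not disturb the tape measure, the glue bottle or the drawer slide.

Things in the scene. Friction and masses are not known exactly. Their poses are not given: they have to be found in the camera images.
- gauge_board: plywood board fixed to the bench, 500 x 250 x 12 mm; origin on its underside below the middle of the gauge mouth; x axis: the way blocks slide into the gauge. Deck top at z = 12 mm, x -220 to +280, y -55 to +195 mm. The run before the mouth (x < 0) is bare deck; gauge and channel fill x 0 to 282, y -45 to +45 mm, standing 53 mm above the deck
- gauge_mouth (a point): middle of the entrance of the gauge's square bore, 45 mm wide and 45 mm high from the deck up, in a 10 mm steel plate (board x 0 to 10 mm). Axes as the board's; lies at board z 34.5 mm
- channel_start (a point): on the deck just behind the gauge plate (board x 10 mm), where the wooden channel begins. It runs on to a closed end at board x 272 mm, is 49 mm wide and takes up to three blocks end to end, each new one pushing the others along; it is roofed by lips that leave only a 20 mm slit to look in, so blocks enter by the mouth only
- rail_face (a point): point on the rail's face at deck level (board x -115, y +150 mm). The rail is straight, 30 mm wide, 30 mm high above the deck and runs along the board's whole +y side, its face looking to -y
- strip: loose dark-wood edging strip, 200 mm long (x axis), 30 mm wide (y), 24 mm high (z), about 0.16 kg, origin at its middle. Starts lying askew on the deck before the gauge mouth; flush against the rail its origin is at y = +135 mm in the board's frame. It slides with friction only
- block_1: a plain light-wood block, 80 mm long (its x axis) and 40 mm high (z); its width (y axis) is either 40 mm, which passes the gauge, or 50 mm, which does not, and nothing marks which. About 0.1 kg. Origin at its middle. Starts lying flat on the bench. May be absent
- block_2: a plain light-wood block, 80 mm long (its x axis) and 40 mm high (z); its width (y axis) is either 40 mm, which passes the gauge, or 50 mm, which does not, and nothing marks which. About 0.1 kg. Origin at its middle. Starts lying flat on the bench. May be absent
- block_3: a plain light-wood block, 80 mm long (its x axis) and 40 mm high (z); its width (y axis) is either 40 mm, which passes the gauge, or 50 mm, which does not, and nothing marks which. About 0.1 kg. Origin at its middle. Starts lying flat on the bench. May be absent
- block_4: a plain light-wood block, 80 mm long (its x axis) and 40 mm high (z); its width (y axis) is either 40 mm, which passes the gauge, or 50 mm, which does not, and nothing marks which. About 0.1 kg. Origin at its middle. Starts lying flat on the bench. May be absent
- block_5: a plain light-wood block, 80 mm long (its x axis) and 40 mm high (z); its width (y axis) is either 40 mm, which passes the gauge, or 50 mm, which does not, and nothing marks which. About 0.1 kg. Origin at its middle. Starts lying flat on the bench. May be absent
- block_6: a plain light-wood block, 80 mm long (its x axis) and 40 mm high (z); its width (y axis) is either 40 mm, which passes the gauge, or 50 mm, which does not, and nothing marks which. About 0.1 kg. Origin at its middle. Starts lying flat on the bench. May be absent
- tray: grey open tray fixed to the bench, 220 (x) x 150 (y) x 65 mm high, walls and floor 5 mm, origin at the middle of its underside
- tape_measure: bystander: yellow tape measure 72 x 40 x 66 mm standing on the bench, origin at the middle of its underside; leave alone
- glue: bystander: white glue bottle, 60 mm across, 170 mm tall, origin at the middle of its underside; leave alone
- drawer_slide: bystander: flat metal drawer slide 250 x 36 x 10 mm on the bench, origin at the middle of its underside; leave alone

How it is judged:
By the outcome, as a careful person would: the job done as asked, in the order asked, and still so for the second after the job is handed in, with the robot touching nothing.
Of block_1, block_2, block_3, block_4, block_5, block_6 only 4 to 5 are there at a start; the rules pass over those that are not, and their reading is None.
At some moment in a run one of strip, block_1, block_2, block_3, block_4, block_5, block_6 may be knocked a few centimetres aside while the robot is not near it.
Once in a run the grip may slacken for a moment while it holds something.
It also fails if it takes over 210 s, if anything falls off the work surface, if the arm or the gripper's body presses on something with over 40 N, if the wrist force passes 120 N, or if a joint passes its speed limit or range.

## Working session

There is one attempt and no reset: what is moved stays moved. The work goes in short steps, Python scripts to look and compute and a tool call to move; the robot and the scene stay as the last step left them, time stands still between calls to the robot, and variables do not carry over. Pictures are saved under pics/ and viewed, at most 16 in all, crops included, and the job is handed in when it is done.

Besides the shell and the picture viewer there is one more tool, called after ">>>" as name([rows], argument=value, ...), one row to a line, values as JSON. apply_moves: Moves the arm, as the interface text tells. Its arguments: {"type":"object","properties":{"motion":{"type":"array","items":{"type":"array"}}},"required":["motion"]}

```bash
mkdir -p pics; ls; cat > h.py <<'E'
import numpy as np, cv2
from workcell import status, imaging
from scipy.spatial.transform import Rotation as Ro
def snap(n,save=None):
    p=imaging.snapshot(n)
    if save: cv2.imwrite('pics/'+save+'.png',p['pixels'])
    return p
def w(p,loc): return np.array(p['R']).T@(np.array(loc)-np.array(p['t']))
def proj(p,X):
    c=np.array(p['R'])@np.array(X)+np.array(p['t']); q=np.array(p['mtx'])@c; return q[:2]/q[2]
def onplane(p,uv,z):
    uv=np.atleast_2d(uv); d=np.c_[uv,np.ones(len(uv))]@np.linalg.inv(p['mtx']).T@np.array(p['R'])
    c=-np.array(p['R']).T@np.array(p['t']); return c+d*((z-c[2])/d[:,2])[:,None]
E
python3 - <<'E'
from h import *
s=status.read_state(); print({k:np.round(v,3).tolist() for k,v in s.items()})
for n in ['top','scene']:
    p=snap(n,n+'0'); print(n,np.round(-np.array(p['R']).T@p['t'],3),np.round(p['R'],2).tolist())
    for t in ['gauge_mouth','channel_start','rail_face','gauge_board','strip','block_1','tray','tape_measure','glue','drawer_slide']:
        print(t,[(np.round(w(p,d['location'])*1000).astype(int).tolist(),round(d['conf'],2)) for d in imaging.tip_of(p,t)])
E
```

```text
pics
{'time': 0.0, 'joint_positions': [1.074, 0.246, 1.559, 0.0, 1.339, -0.174], 'qd': [-0.0, -0.001, 0.0, -0.001, -0.0, -0.0], 'tau': [-0.002, -42.95, -32.613, -0.0, 0.005, 0.0], 'tcp_pos': [0.206, 0.616, 0.23], 'tool_rot': [-3.14, -0.0, 2.819], 'force': [-0.309, -0.164, 1.089], 'wrist_torque': [0.017, -0.011, -0.005], 'finger_force': 0.0, 'finger_gap': 0.086}
top [0.387 0.02  1.484] [[0.02, -1.0, -0.02], [-1.0, -0.01, -0.07], [0.07, 0.03, -1.0]]
gauge_mouth [([634, 186, 35], 0.93)]
channel_start [([646, 179, 10], 0.92)]
rail_face [([491, 313, 8], 0.94)]
gauge_board [([635, 181, 0], 0.7)]
strip [([520, 192, 21], 0.7)]
block_1 [([677, -174, 17], 0.85), ([681, -48, 18], 0.84), ([568, -41, 21], 0.66), ([455, -45, 21], 0.59)]
tray [([475, -380, 0], 0.96)]
tape_measure [([260, 416, -4], 0.77)]
glue []
drawer_slide [([704, -331, -3], 0.92), ([478, -377, 3], 0.26)]
scene [1.062 0.632 0.742] [[-0.69, 0.72, -0.01], [0.47, 0.44, -0.76], [-0.54, -0.54, -0.65]]
gauge_mouth [([636, 173, 33], 0.95)]
channel_start [([644, 177, 15], 0.79)]
rail_face [([496, 307, 9], 0.67)]
gauge_board [([680, -49, 19], 0.74), ([634, 172, 4], 0.64)]
strip [([519, 187, 26], 0.98)]
block_1 [([682, -51, 21], 0.88), ([573, -52, 23], 0.75), ([677, -180, 18], 0.64), ([453, -50, 17], 0.58)]
tray [([481, -388, 1], 0.75), ([517, 184, 23], 0.72)]
tape_measure [([260, 413, -1], 0.81), ([676, -179, 17], 0.69)]
glue [([557, 456, -2], 0.88), ([676, -178, 19], 0.15)]
drawer_slide [([704, -338, 2], 0.91)]
```

View pics/top0.png

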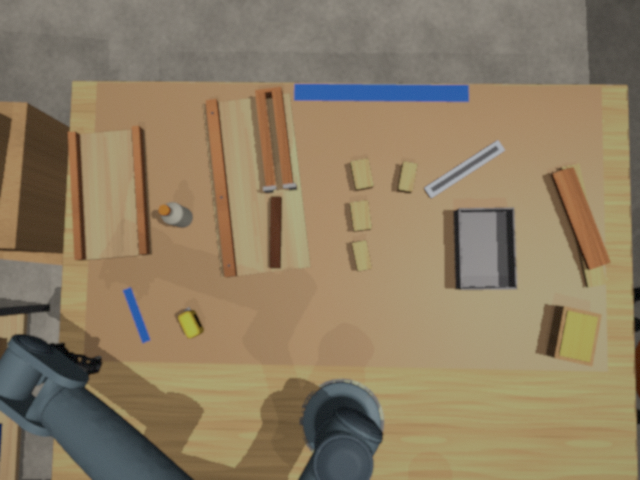

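View pics/scene0.png

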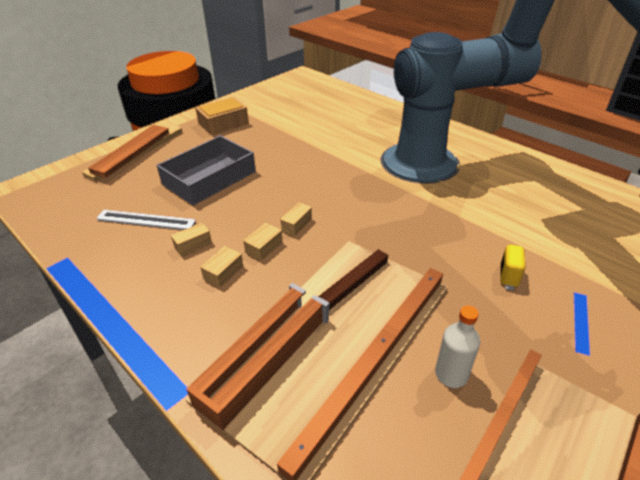

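The top view shows four blocks at (361,173), (407,176), (360,215) and (361,255). The mouth is at about (280,187), the strip runs from (276,197) to (275,267), the tray is at (485,248), and the rail is at (220,185). Next I need a planner helper, then a wrist look at the board.

```bash
cat >> h.py <<'E'
def plan(xyz,yaw_deg,v=45):
    "turn first (about tool z), then shift; mm/deg in tool axes. yaw modulo 180 chosen nearest q6=0"
    s=status.read_state(); R=Ro.from_euler('xyz',s['tool_rot']); p=np.array(s['tcp_pos'])*1000
    q1=np.degrees(np.arctan2(xyz[1],xyz[0])); c=[yaw_deg+180*k for k in range(-3,4)]
    y=min(c,key=lambda a:abs(a-(q1+90)))
    T=Ro.from_euler('xyz',[180,0,y],degrees=True); rv=np.degrees((R.inv()*T).as_rotvec())
    d=T.inv().apply(np.array(xyz)-p); n=int(np.ceil(np.abs(d).max()/v)); m=int(np.ceil(np.abs(rv).max()/8.5))
    print('turn',m,'x',np.round(rv/max(m,1),2),'| shift',np.round(d,1),'=',n,'x',np.round(d/max(n,1),1),'| yaw',round(y,1),'t',round(s['time'],1))
E
python3 - <<'E'
from h import *
plan([520,150,380],96)
E
```

```text
turn 8 x [-0.   -0.    8.19] | shift [-496.7  263.3 -148.7] = 12 x [-41.4  21.9 -12.4] | yaw 96 t 1.1
```

>>> apply_moves([
  [[0,0,-18],[0,0,8.2],1],
  [[0,0,-18],[0,0,8.2],1],
  [[0,0,-18],[0,0,8.2],1],
  [[0,0,-18],[0,0,8.2],1],
  [[0,0,-18],[0,0,8.2],1],
  [[0,0,-18],[0,0,8.2],1],
  [[0,0,-18],[0,0,8.2],1],
  [[0,0,-18],[0,0,8.2],1],
])

```text
time: 1.9
tcp_pos: [0.2061, 0.6164, 0.376]
tool_rot: [-3.142, 0.0, 1.668]
force: [0.4, 0.2, -0.2]
finger_gap: 0.0854
finger_force: 0.0
```

>>> apply_moves([
  [[-41,22,0],[0,0,0],1],
  [[-41,22,0],[0,0,0],1],
  [[-41,22,0],[0,0,0],1],
  [[-41,22,0],[0,0,0],1],
  [[-41,22,0],[0,0,0],1],
  [[-41,22,0],[0,0,0],1],
  [[-41,22,0],[0,0,0],1],
  [[-41,22,0],[0,0,0],1],
  [[-41,22,0],[0,0,0],1],
  [[-41,22,0],[0,0,0],1],
  [[-41,22,0],[0,0,0],1],
  [[-41,22,0],[0,0,0],1],
])

```text
time: 3.1
tcp_pos: [0.5202, 0.1524, 0.3756]
tool_rot: [3.141, -0.0, 1.674]
force: [0.7, 0.8, -0.7]
finger_gap: 0.0857
finger_force: 0.0
```

```bash
python3 - <<'E'
from h import *
p=snap('wrist','w1'); s=status.read_state(); print(np.round(s['tcp_pos'],3),np.degrees(s['tool_rot']).round(1),s['time'])
print(np.round(-np.array(p['R']).T@p['t'],3),np.round(p['R'],2).tolist(),np.round(p['mtx'][0]))
for t in ['gauge_mouth','channel_start','rail_face','gauge_board','strip','block_1']:
    print(t,[(np.round(w(p,d['location'])*1000).astype(int).tolist(),round(d['conf'],2)) for d in imaging.tip_of(p,t)])
for t,z in [('strip',.036)]:
    d=imaging.trace(p,t)
    for e in d[:1]:
        c,_=cv2.findContours(e['pixels'].astype('uint8'),0,2); c=max(c,key=cv2.contourArea)
        X=onplane(p,c[:,0].astype(float),z)[:,:2]*1000; r=cv2.minAreaRect(X.astype('float32')); print(t,e['conf'],r)
E
```

```text
[0.523 0.147 0.375] [179.9   0.2  95.6] 3.15
[0.514 0.217 0.518] [[0.99, 0.1, 0.0], [0.1, -0.96, 0.26], [0.03, -0.26, -0.97]] [376.   0. 321.]
gauge_mouth [([635, 177, 39], 0.62), ([497, 311, 11], 0.23)]
channel_start [([645, 174, 17], 0.62), ([497, 313, 12], 0.39), ([455, -47, 22], 0.21)]
rail_face []
gauge_board [([629, 175, -1], 0.69)]
strip [([520, 194, 23], 0.61)]
block_1 [([684, -46, 21], 0.73), ([567, -45, 23], 0.67), ([457, -46, 23], 0.67), ([678, -176, 20], 0.61)]
strip 0.64 ((517.7206420898438, 190.09695434570312), (31.8710994720459, 199.49484252929688), 89.82147979736328)
```

View pics/w1.png

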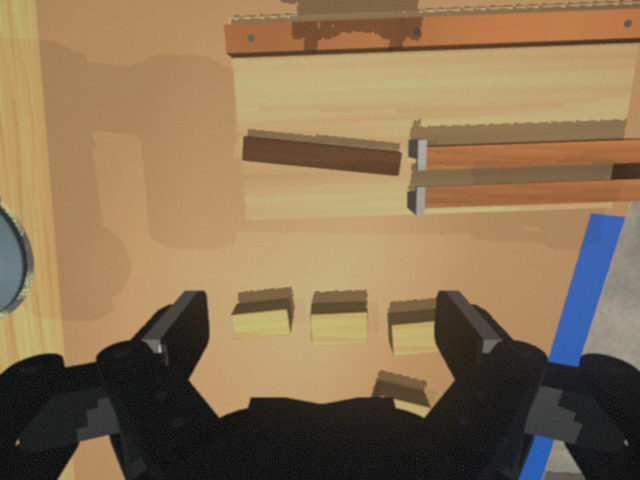

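The picture shows the strip at (243–400, 137–175), the gauge plates at (418,155) and (418,200), and the rail face edge from (233,56) to (640,42). I'll zoom in to fit the board frame.

```bash
python3 - <<'E'
from h import *
im=cv2.imread('pics/w1.png'); c=im[20:235,220:460]; cv2.imwrite('pics/w1c.png',cv2.resize(c,None,fx=2.7,fy=2.7,interpolation=cv2.INTER_CUBIC))
E
```

```text
(no output)
```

View pics/w1c.png

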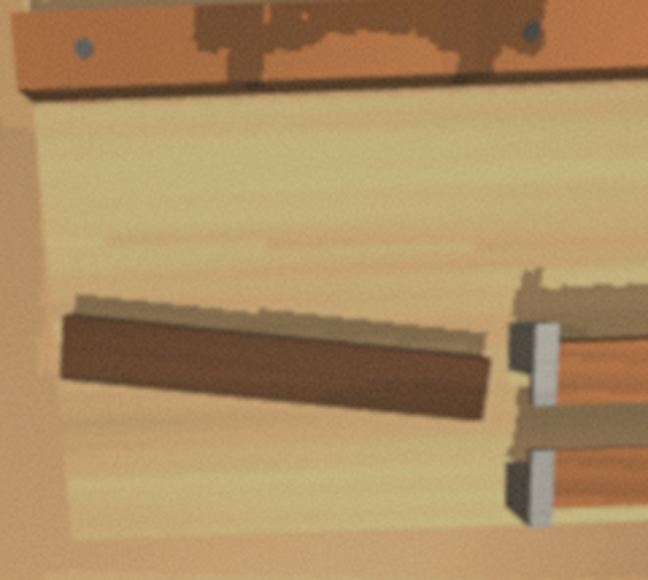

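```bash
cat >> h.py <<'E'
def bfit(B,Wd):
    B=np.array(B,float);Wd=np.array(Wd)[:,:2]; b=B-B.mean(0); v=Wd-Wd.mean(0)
    th=np.arctan2((b[:,0]*v[:,1]-b[:,1]*v[:,0]).sum(),(b*v).sum()); c,s=np.cos(th),np.sin(th)
    R=np.array([[c,-s],[s,c]]); t=Wd.mean(0)-R@B.mean(0); return R,t,np.degrees(th),(B@R.T+t-Wd)
E
python3 - <<'E'
from h import *
p=snap('wrist'); 
f=lambda L,z: onplane(p,np.array(L)/2.7+[220,20],z)*1000
deck=f([(36,100),(648,78),(72,540),(500,527)],.012); top=f([(536,323),(530,525)],.065); st=f([(65,316),(489,357),(483,419),(62,379)],.036)
print(deck.round(1)); print(top.round(1)); print(st.round(1))
for a,b in ((deck[0],deck[1]),(deck[2],deck[3]),(st[0],st[1]),(st[3],st[2])): print(np.degrees(np.arctan2(b[1]-a[1],b[0]-a[0])))
R,t,th,e=bfit([(-220,150),(-220,-55),(0,45),(0,-45)],np.r_[deck[[0,2]],top]); print(R,t,th,e.round(1))
print('strip board',(st.mean(0)[:2]-t)@R, (st[:,:2]-t)@R)
E
```

```text
[[394.9 299.5  12. ]
 [671.7 337.6  12. ]
 [422.1  94.9  12. ]
 [638.3 124.2  12. ]]
[[626.1 224.9  65. ]
 [638.5 136.6  65. ]]
[[417.7 205.9  36. ]
 [614.3 207.8  36. ]
 [616.  179.3  36. ]
 [417.7 177.3  36. ]]
7.827798257892746
7.715559873351869
0.5626661680529499
0.5719369013630871
[[ 0.99060871 -0.13672741]
 [ 0.13672741  0.99060871]] [632.62310637 180.48505961] 7.858519782520793 [[-0.8 -0.5]
 [ 0.1  1. ]
 [ 0.4  0.2]
 [ 0.3 -0.7]]
strip board [-113.46761921   27.87780895] [[-209.43487872   54.57036891]
 [ -14.46058506   29.60792718]
 [ -16.67427376    1.09565367]
 [-213.30073929   26.23728603]]
```

Board pose: origin (632.6, 180.5) mm, yaw 7.86°. The strip is at board (-113, 28), turned -7.3° relative to the board. I'll push it with the open fingers, parallel to the rail.

```bash
cat >> h.py <<'E'
BO=np.array([632.6,180.5]);BT=7.86;_c,_s=np.cos(np.radians(BT)),np.sin(np.radians(BT));BR=np.array([[_c,-_s],[_s,_c]])
def b2w(x,y,z): return list(BR@[x,y]+BO)+[z]
def w2b(X): return (np.array(X)[...,:2]-BO)@BR
E
python3 - <<'E'
from h import *
plan(b2w(-113,-35,120),90+BT)
E
```

```text
turn 1 x [ 0.02 -0.01 -1.84] | shift [-25.6   3.1 255.5] = 6 x [-4.3  0.5 42.6] | yaw 97.9 t 3.5
```

>>> apply_moves([
  [[-5,0,40],[0,0,-1.8],1],
  [[-5,0,40],[0,0,0],1],
  [[-5,1,45],[0,0,0],1],
  [[-5,1,45],[0,0,0],1],
  [[-5,1,45],[0,0,0],1],
  [[0,0,40],[0,0,0],1],
  [[0,0,0],[0,0,0],1],
  [[0,0,0],[0,0,0],1],
])

```text
time: 4.35
tcp_pos: [0.5256, 0.1305, 0.121]
tool_rot: [-3.141, -0.0, 1.706]
force: [0.6, -0.6, 1.3]
finger_gap: 0.0854
finger_force: 0.0
```

```bash
python3 - <<'E'
from h import *
s=status.read_state(); print(w2b(np.array(s['tcp_pos'])*1000),s['tcp_pos'][2]); plan(b2w(-113,-35,10),90+BT)
p=snap('wrist','w2'); print(imaging.tip_of(p,'strip')[0]['conf'], w(p,imaging.tip_of(p,'strip')[0]['location']))
E
```

```text
[-112.86685915  -34.90416689] 0.12095437813908053
turn 1 x [-0.01 -0.   -0.09] | shift [-1.00e-01 -1.00e-01  1.11e+02] = 3 x [-0. -0. 37.] | yaw 97.9 t 4.3
0.91 [0.52177196 0.19551552 0.02558279]
```

>>> apply_moves([
  [[0,0,35],[0,0,0],1],
  [[0,0,35],[0,0,0],1],
  [[0,0,25],[0,0,0],1],
  [[0,0,15],[0,0,0],1],
  [[0,0,0],[0,0,0],1],
])

```text
time: 5.0
tcp_pos: [0.5253, 0.1299, 0.0099]
tool_rot: [-3.14, -0.0, 1.705]
force: [0.7, -0.2, -0.6]
finger_gap: 0.0856
finger_force: 0.0
```

>>> apply_moves([
  [[8,0,0],[0,0,0],1],
  [[8,0,0],[0,0,0],1],
  [[8,0,0],[0,0,0],1],
  [[8,0,0],[0,0,0],1],
  [[8,0,0],[0,0,0],1],
  [[8,0,0],[0,0,0],1],
  [[8,0,0],[0,0,0],1],
  [[8,0,0],[0,0,0],1],
  [[8,0,0],[0,0,0],1],
  [[8,0,0],[0,0,0],1],
  [[8,0,0],[0,0,0],1],
  [[8,0,0],[0,0,0],1],
])

```text
time: 6.2
tcp_pos: [0.5126, 0.2256, 0.0102]
tool_rot: [-3.141, 0.0, 1.705]
force: [0.2, -1.8, 0.3]
finger_gap: 0.0856
finger_force: 0.6
```

```bash
python3 - <<'E'
from h import *
s=status.read_state(); print(w2b(np.array(s['tcp_pos'])*1000),s['tcp_pos'][2],np.round(s['force'],1))
p=snap('wrist','w3')
for d in imaging.tip_of(p,'strip')[:2]: print(d['conf'], w2b(w(p,d['location'])*1000))
E
```

```text
[-112.73100473   61.08618867] 0.010234077728825414 [ 0.2 -1.8  0.3]
0.95 [-111.18546697   85.65732474]
```

View pics/w3.png

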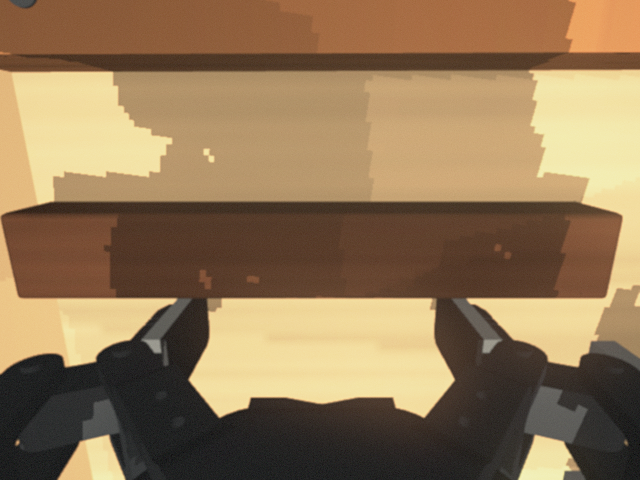

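The strip now lies parallel to the rail, held across both fingertips, with the rail face edge level at row 60. About 48 mm is left.

>>> apply_moves([
  [[7,0,0],[0,0,0],1],
  [[7,0,0],[0,0,0],1],
  [[7,0,0],[0,0,0],1],
  [[7,0,0],[0,0,0],1],
  [[7,0,0],[0,0,0],1],
  [[5,0,0],[0,0,0],1],
  [[3,0,0],[0,0,0],1],
  [[2,0,0],[0,0,0],1],
  [[1,0,0],[0,0,0],1],
  [[1,0,0],[0,0,0],1],
  [[0,0,0],[0,0,0],1],
])

```text
time: 7.4
tcp_pos: [0.5066, 0.2706, 0.0103]
tool_rot: [-3.141, 0.002, 1.706]
force: [1.2, -5.0, -0.1]
finger_gap: 0.0851
finger_force: 2.5
```

```bash
python3 - <<'E'
from h import *
s=status.read_state(); print(w2b(np.array(s['tcp_pos'])*1000),s['tcp_pos'][2],np.round(s['force'],1))
E
```

```text
[-112.48440893  106.46635603] 0.010295716620309144 [ 1.2 -5.  -0.1]
```

>>> apply_moves([
  [[2,0,0],[0,0,0],1],
  [[2,0,0],[0,0,0],1],
  [[2,0,0],[0,0,0],1],
  [[0,0,0],[0,0,0],1],
  [[0,0,0],[0,0,0],1],
])

```text
time: 7.9
tcp_pos: [0.5066, 0.2707, 0.0103]
tool_rot: [-3.139, 0.012, 1.708]
force: [1.3, -32.1, 8.1]
finger_gap: 0.0855
finger_force: 15.9
```

```bash
python3 - <<'E'
from h import *
s=status.read_state(); print(w2b(np.array(s['tcp_pos'])*1000),s['tcp_pos'][2],np.round(s['force'],1))
p=snap('wrist','w4'); p['pixels']
im=cv2.imread('pics/w4.png'); 
for c in (60,150,320,480,580): print(c,[int(v) for v in im[0:200:6,c].astype(int).sum(1)])
for d in imaging.tip_of(p,'strip')[:2]: print(d['conf'], w2b(w(p,d['location'])*1000))
E
```

```text
[-112.47159632  106.61590083] 0.010328188464695489 [  1.3 -32.1   8.1]
60 [399, 397, 401, 400, 405, 464, 576, 577, 576, 582, 585, 409, 530, 479, 472, 462, 458, 454, 458, 459, 443, 451, 445, 447, 449, 445, 445, 368, 363, 374, 351, 447, 452, 454]
150 [408, 410, 412, 411, 414, 398, 412, 421, 425, 413, 414, 420, 454, 476, 484, 470, 458, 461, 435, 390, 308, 297, 308, 301, 305, 305, 289, 299, 300, 298, 297, 291, 295, 291]
320 [420, 427, 424, 425, 420, 416, 430, 435, 427, 423, 434, 431, 473, 491, 488, 473, 462, 461, 460, 426, 349, 357, 351, 339, 350, 350, 346, 340, 344, 336, 346, 334, 336, 343]
480 [429, 426, 434, 429, 431, 442, 436, 438, 440, 436, 434, 436, 474, 489, 485, 480, 465, 462, 458, 427, 354, 362, 363, 351, 355, 351, 352, 353, 359, 363, 355, 354, 356, 350]
580 [595, 597, 590, 595, 598, 597, 596, 599, 601, 595, 600, 429, 602, 630, 484, 476, 471, 463, 443, 428, 369, 368, 362, 354, 367, 358, 351, 355, 353, 360, 498, 346, 350, 341]
0.58 [-109.87150847  132.15824886]
```

View pics/w4.png

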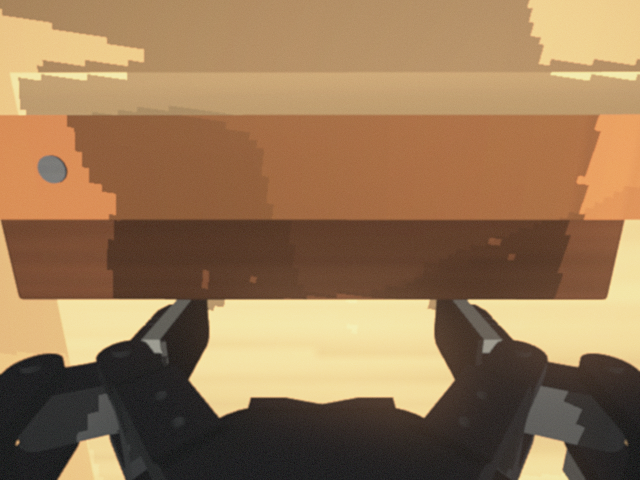

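The strip is flush, with no gap to the rail along row 220. Backing off and going to view the blocks.

>>> apply_moves([
  [[-5,0,0],[0,0,0],1],
  [[-15,0,0],[0,0,0],1],
  [[-20,0,-20],[0,0,0],1],
  [[-10,0,-40],[0,0,0],1],
  [[0,0,-45],[0,0,0],1],
  [[0,0,-45],[0,0,0],1],
  [[-20,0,-45],[0,0,0],1],
])

```text
time: 8.7
tcp_pos: [0.5145, 0.2087, 0.2072]
tool_rot: [3.141, -0.001, 1.707]
force: [-0.5, -0.1, -0.2]
finger_gap: 0.0854
finger_force: 0.0
```

```bash
python3 - <<'E'
from h import *
plan([575,-20,350],90+BT)
E
```

```text
turn 1 x [ 0.03 -0.06 -0.04] | shift [-234.8   28.7 -142.8] = 6 x [-39.1   4.8 -23.8] | yaw 97.9 t 8.7
```

>>> apply_moves([
  [[-39,5,-24],[0,0,0],1],
  [[-39,5,-24],[0,0,0],1],
  [[-39,5,-24],[0,0,0],1],
  [[-39,5,-24],[0,0,0],1],
  [[-39,5,-24],[0,0,0],1],
  [[-39,5,-24],[0,0,0],1],
  [[0,0,0],[0,0,0],1],
  [[0,0,0],[0,0,0],1],
])

```text
time: 9.5
tcp_pos: [0.5761, -0.0204, 0.3494]
tool_rot: [3.141, -0.001, 1.704]
force: [-0.1, 0.9, -0.2]
finger_gap: 0.0855
finger_force: 0.0
```

```bash
cat >> h.py <<'E'
def blocks(p,z=.04,name='block_1'):
    for e in imaging.trace(p,name):
        m=e['pixels'].astype('uint8'); c,_=cv2.findContours(m,0,2)
        if not c: continue
        c=max(c,key=cv2.contourArea); px=c[:,0].astype(float)
        # split: top face by brightness
        g=p['pixels'].astype(float).sum(2); th,_=cv2.threshold(g[m>0].clip(0,765).astype('uint16').reshape(-1,1)//3 .astype('uint8') if 0 else (g[m>0]/3).astype('uint8').reshape(-1,1),0,255,cv2.THRESH_OTSU)
        X=onplane(p,px,z)*1000; r=cv2.minAreaRect(X[:,:2].astype('float32'))
        t=((g/3>th)&(m>0)).astype('uint8'); c2,_=cv2.findContours(t,0,2); c2=max(c2,key=cv2.contourArea); X2=onplane(p,c2[:,0].astype(float),z)*1000; r2=cv2.minAreaRect(X2[:,:2].astype('float32'))
        print(round(e['conf'],2),'px',px.mean(0).round(),'all',np.round(r[0]+r[1]+(r[2],),1),'bright',th,np.round(r2[0]+r2[1]+(r2[2],),1))
E
python3 - <<'E'
from h import *
p=snap('wrist','w5'); print(np.round(-np.array(p['R']).T@p['t'],3))
print([(np.round(w(p,d['location'])*1000).astype(int).tolist(),round(d['conf'],2)) for d in imaging.tip_of(p,'block_1')])
blocks(p)
im=cv2.imread('pics/w5.png'); cv2.imwrite('pics/w5c.png',cv2.resize(im[120:420,120:520],None,fx=2,fy=2,interpolation=cv2.INTER_CUBIC))
E
```

```text
[0.568 0.044 0.492]
[([682, -45, 19], 0.95), ([567, -45, 21], 0.94), ([455, -48, 21], 0.85), ([678, -173, 19], 0.67)]
0.88 px [310. 205.] all [565.5 -43.2  80.4  55.7   7.5] bright 118.0 [565.4 -46.   79.6  50.5   8.5]
0.87 px [404. 217.] all [679.5 -44.5  84.2  58.1  12. ] bright 120.0 [682.7 -47.9  79.8  50.2  11.7]
0.62 px [220. 196.] all [458.4 -46.5  87.9  44.6  13.8] bright 121.0 [456.  -49.2  81.5  41.3  13. ]
0.6 px [380. 308.] all [ 672.5 -166.3   55.8   90.3   77. ] bright 119.0 [ 675.1 -174.2   42.2   81.8   77.9]
```

View pics/w5c.png

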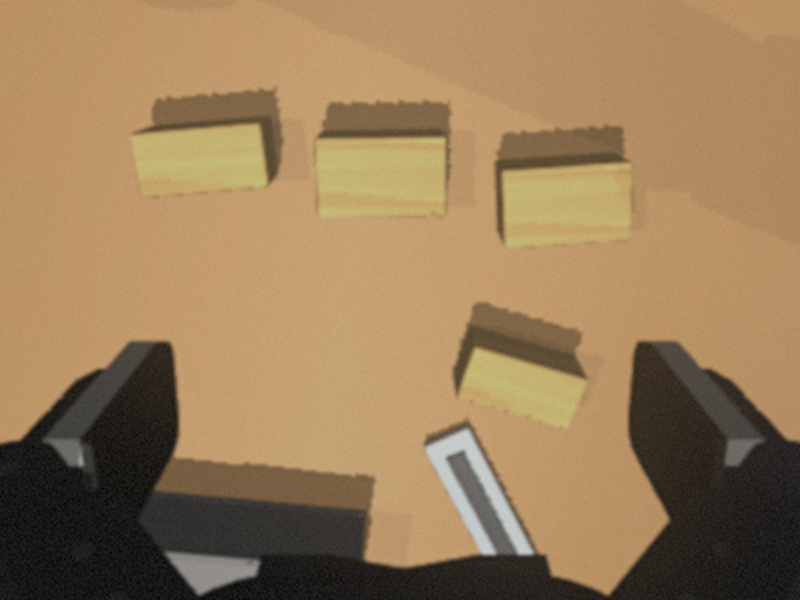

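The block top faces are clear. C at (456,-49) and D at (675,-174) measure about 41 mm wide (narrow), and A at (683,-48) and B at (565,-46) about 50 mm (wide). The grip will confirm this. Starting with C, I'll grasp towards its rear so its front can enter the mouth.

```bash
sed -i 's/def plan(xyz,yaw_deg,v=45):/def plan(xyz,yaw_deg,v=45,near=None):/; s/abs(a-(q1+90))/abs(a-(q1+90 if near is None else near))/' h.py
python3 - <<'E'
from h import *
plan([438.5,-53.2,150],193,near=185)
E
```

```text
turn 12 x [-0.   -0.01 -7.93] | shift [141.1  -2.9 197.9] = 5 x [28.2 -0.6 39.6] | yaw 193 t 9.7
```

>>> apply_moves([
  [[0,0,0],[0,0,-7.93],1],
  [[0,0,0],[0,0,-7.93],1],
  [[0,0,0],[0,0,-7.93],1],
  [[0,0,0],[0,0,-7.93],1],
  [[0,0,0],[0,0,-7.93],1],
  [[0,0,0],[0,0,-7.93],1],
  [[0,0,0],[0,0,-7.93],1],
  [[0,0,0],[0,0,-7.93],1],
  [[0,0,0],[0,0,-7.93],1],
  [[0,0,0],[0,0,-7.93],1],
  [[0,0,0],[0,0,-7.93],1],
  [[0,0,0],[0,0,-7.93],1],
])

```text
time: 10.85
tcp_pos: [0.5755, -0.0182, 0.3481]
tool_rot: [3.14, -0.002, -2.909]
force: [-0.3, -0.3, -0.6]
finger_gap: 0.0856
finger_force: 0.0
```

>>> apply_moves([
  [[28,-0.6,40],[0,0,0],1],
  [[28,-0.6,40],[0,0,0],1],
  [[28,-0.6,40],[0,0,0],1],
  [[28,-0.6,40],[0,0,0],1],
  [[29,-0.6,38],[0,0,0],1],
  [[0,0,0],[0,0,0],1],
  [[0,0,0],[0,0,0],1],
])

```text
time: 11.55
tcp_pos: [0.4382, -0.053, 0.1501]
tool_rot: [3.14, -0.002, -2.916]
force: [0.3, -0.0, 1.6]
finger_gap: 0.0854
finger_force: 0.0
```

```bash
python3 - <<'E'
from h import *
p=snap('wrist','w6')
print([(np.round(w(p,d['location'])*1000).astype(int).tolist(),round(d['conf'],2)) for d in imaging.tip_of(p,'block_1')])
blocks(p); plan([438.5,-53.2,6],193,near=185)
E
```

```text
[([458, -48, 24], 0.79), ([679, -174, 17], 0.69)]
0.8 px [296. 360.] all [541.6 -48.4  71.   50.3   6.8] bright 117.0 [551.3 -47.5  51.6  49.8   6.8]
0.64 px [315. 237.] all [452.3 -50.2  84.6  40.2  12.4] bright 136.0 [455.4 -50.   78.5  39.2  12.5]
0.58 px [107. 457.] all [ 666.4 -185.7   43.5   28.7   12.8] bright 141.0 [ 666.4 -186.1   43.5   28.    12.8]
turn 1 x [-0.14  0.22 -0.07] | shift [  2.7   1.7 147.6] = 4 x [ 0.7  0.4 36.9] | yaw 193 t 11.7
```

>>> apply_moves([
  [[0,0.5,40],[0,0,0],1],
  [[0,0,40],[0,0,0],1],
  [[0,0,40],[0,0,0],1],
  [[0,0,24],[0,0,0],1],
  [[0,0,0],[0,0,0],-1],
  [[0,0,0],[0,0,0],-1],
  [[0,0,0],[0,0,0],-1],
  [[0,0,0],[0,0,0],-1],
  [[0,0,0],[0,0,0],-1],
  [[0,0,0],[0,0,0],-1],
])

```text
time: 12.7
tcp_pos: [0.4418, -0.0544, 0.0098]
tool_rot: [-3.139, 0.005, -2.917]
force: [0.8, 0.4, 6.8]
finger_gap: 0.0392
finger_force: 61.4
```

```bash
python3 - <<'E'
from h import *
s=status.read_state(); print(np.round(s['tcp_pos'],4),np.round(s['tool_rot'],3),s['finger_gap'],s['finger_force'],np.round(s['force'],1))
plan(b2w(-95,0,19),BT,near=185); plan(b2w(-95,0,90),BT,near=185)
E
```

```text
[ 0.4418 -0.0544  0.0098] [-3.139  0.005 -2.917] 0.039223426995824 61.4180052280426 [0.8 0.4 6.8]
turn 1 x [-0.16  0.29  5.01] | shift [-126.2  206.6   -9.2] = 5 x [-25.2  41.3  -1.8] | yaw 187.9 t 12.7
turn 1 x [-0.16  0.29  5.01] | shift [-126.2  206.6  -80.2] = 5 x [-25.2  41.3 -16. ] | yaw 187.9 t 12.7
```

Gap is 39 mm, so C fits. Lifting it over to the mouth.

>>> apply_moves([
  [[0,0,-30],[0,0,0],-1],
  [[0,0,-40],[0,0,5],-1],
  [[-25,41,0],[0,0,0],-1],
  [[-25,41,0],[0,0,0],-1],
  [[-25,41,0],[0,0,0],-1],
  [[-25,41,0],[0,0,0],-1],
  [[-25,41,0],[0,0,0],-1],
  [[0,0,0],[0,0,0],-1],
  [[0,0,0],[0,0,0],-1],
])

```text
time: 13.6
tcp_pos: [0.5352, 0.1675, 0.0779]
tool_rot: [-3.141, 0.001, -3.002]
force: [0.6, 0.1, -1.7]
finger_gap: 0.0391
finger_force: 60.7
```

```bash
python3 - <<'E'
from h import *
p=snap('wrist','w7'); s=status.read_state(); print(np.round(s['tcp_pos'],4),w2b(np.array(s['tcp_pos'])*1000),np.degrees(s['tool_rot']),s['finger_gap'],np.round(s['force'],1))
for z in (.1,.095): blocks(p,z)
plan(b2w(-75,0,24),BT,near=185)
for d in imaging.tip_of(p,'gauge_mouth'): print(d['conf'],w(p,d['location']))
E
```

```text
[0.5348 0.1665 0.0777] [-98.82021077  -0.45443459] [-1.79982888e+02  9.42765296e-03 -1.72100711e+02] 0.039407408436256515 [-0.6  0.4 -0.8]
0.88 px [320. 302.] all [534.8 167.1  66.1  42.2   8.3] bright 137.0 [521.8 164.7  16.7  41.4   7.9]
0.86 px [ 10. 389.] all [578.2  55.8   7.   29.3  85.4] bright 71.0 [574.3  56.7  19.3   0.6  11.4]
0.58 px [ 11. 270.] all [529.4  59.9   7.5  38.6  85.4] bright 69.0 [5.459e+02 5.810e+01 5.000e-01 6.700e+00 3.400e+01]
0.88 px [320. 302.] all [537.4 167.4  68.9  44.    8.3] bright 137.0 [523.9 165.   17.4  43.2   7.9]
0.86 px [ 10. 389.] all [582.7  51.5   7.3  30.5  85.4] bright 71.0 [578.6  52.5  20.1   0.7  11.4]
0.58 px [ 11. 270.] all [531.8  55.8   7.8  40.2  85.4] bright 69.0 [5.491e+02 5.390e+01 5.000e-01 7.000e+00 3.400e+01]
turn 1 x [-0.01 -0.01 -0.07] | shift [-24.2   1.3  53.4] = 2 x [-12.1   0.7  26.7] | yaw 187.9 t 13.8
```

View pics/w7.png

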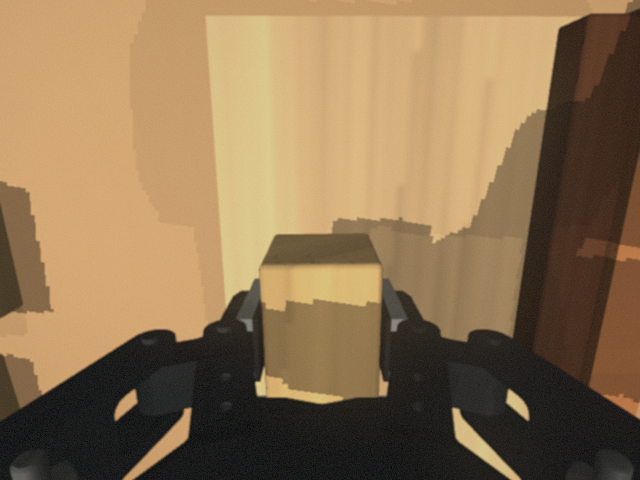

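The block is held straight between the pads (260–383, 234–400), aligned with the board. Lowering it in front of the mouth.

>>> apply_moves([
  [[-12,0.2,25],[0,0,0],-1],
  [[-12,0.2,20],[0,0,0],-1],
  [[0,0,8],[0,0,0],-1],
  [[0,0,1],[0,0,0],-1],
  [[0,0,0],[0,0,0],-1],
  [[0,0,0],[0,0,0],-1],
])

```text
time: 14.4
tcp_pos: [0.5587, 0.1701, 0.0242]
tool_rot: [-3.142, 0.001, -3.005]
force: [-0.9, -0.4, -0.7]
finger_gap: 0.0394
finger_force: 60.8
```

```bash
python3 - <<'E'
from h import *
s=status.read_state(); print(np.round(s['tcp_pos'],4),w2b(np.array(s['tcp_pos'])*1000),np.degrees(s['tool_rot']),s['finger_gap'],np.round(s['force'],1))
p=snap('scene','s1'); im=cv2.imread('pics/s1.png'); u=proj(p,np.array(b2w(0,0,35))/1000); print(u); u=u.astype(int)
cv2.imwrite('pics/s1c.png',cv2.resize(im[max(u[1]-90,0):u[1]+60,u[0]-80:u[0]+120],None,fx=4,fy=4,interpolation=cv2.INTER_CUBIC))
E
```

```text
[0.5587 0.1701 0.0242] [-74.5779344   -0.15782734] [-1.79998685e+02  5.35214384e-02 -1.72146509e+02] 0.0394449369208967 [-0.9 -0.4 -0.7]
[312.28743231 303.78602283]
```

View pics/s1c.png

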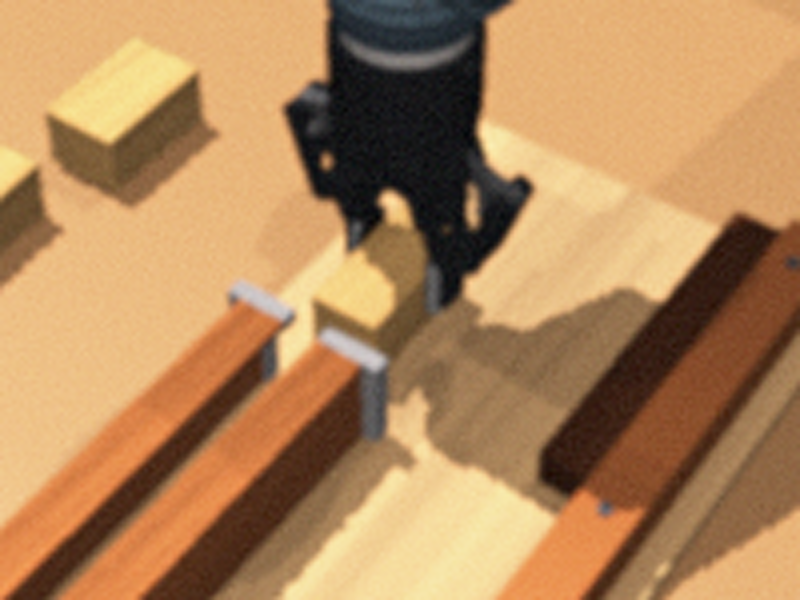

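The block is lined up with the mouth, its front face near (345,320) in the crop. Inserting with the block just above deck contact.

>>> apply_moves([
  [[-6,0.1,1],[0,0,0],-1],
  [[-6,0,0],[0,0,0],-1],
  [[-5,0,0],[0,0,0],-1],
  [[-5,0,0],[0,0,0],-1],
  [[-5,0,0],[0,0,0],-1],
  [[-5,0,0],[0,0,0],-1],
  [[-5,0,0],[0,0,0],-1],
  [[0,0,0],[0,0,0],-1],
])

```text
time: 15.25
tcp_pos: [0.5817, 0.1736, 0.0204]
tool_rot: [-3.14, -0.039, -3.001]
force: [-49.2, -12.7, 39.2]
finger_gap: 0.0391
finger_force: 68.9
```

>>> apply_moves([
  [[15,0,0],[0,0,0],-1],
  [[15,0,0],[0,0,0],-1],
  [[10,0,0],[0,0,0],-1],
  [[0,0,0],[0,0,0],-1],
])

```text
time: 15.65
tcp_pos: [0.5547, 0.17, 0.022]
tool_rot: [3.141, -0.001, -3.004]
force: [-0.5, -0.2, -1.5]
finger_gap: 0.0395
finger_force: 63.9
```

```bash
python3 - <<'E'
from h import *
s=status.read_state(); print(np.round(s['tcp_pos'],4),w2b(np.array(s['tcp_pos'])*1000),np.degrees(s['tool_rot']),s['finger_gap'],np.round(s['force'],1))
p=snap('scene','s2'); im=cv2.imread('pics/s2.png'); u=proj(p,np.array(b2w(0,0,35))/1000).astype(int)
a=cv2.resize(im[u[1]-65:u[1]+35,u[0]-40:u[0]+80],None,fx=4.5,fy=4.5,interpolation=cv2.INTER_CUBIC)
p=snap('wrist','w8'); b=cv2.imread('pics/w8.png')[200:420,200:440]; b=cv2.resize(b,(240,450//2*1))
cv2.imwrite('pics/m.png',np.hstack([a,cv2.copyMakeBorder(b,0,a.shape[0]-b.shape[0],0,0,0)]))
for q,n in ((snap('scene'),'s'),(p,'w'),(snap('top'),'t')):
  for t in ('block_1','gauge_mouth'):
    print(n,t,[(np.round(w(q,d['location'])*1000).astype(int).tolist(),w2b(w(q,d['location'])*1000).round(0).tolist(),round(d['conf'],2)) for d in imaging.tip_of(q,t)])
E
```

```text
[0.5547 0.17   0.022 ] [-78.61351996   0.22016437] [ 1.79994520e+02 -7.16233993e-02 -1.72126412e+02] 0.039459350137157345 [-0.5 -0.2 -1.5]
s block_1 [([566, 169, 31], [-68.0, -3.0], 0.9), ([675, -177, 19], [-6.0, -360.0], 0.84), ([569, -52, 21], [-95.0, -222.0], 0.76), ([681, -50, 22], [16.0, -235.0], 0.69)]
s gauge_mouth [([636, 174, 33], [3.0, -7.0], 0.71)]
w block_1 [([569, 171, 38], [-64.0, -1.0], 0.85)]
w gauge_mouth []
t block_1 [([678, -171, 18], [-3.0, -355.0], 0.73), ([567, -44, 18], [-96.0, -214.0], 0.72), ([682, -47, 22], [18.0, -232.0], 0.66)]
t gauge_mouth []
```

View pics/m.png

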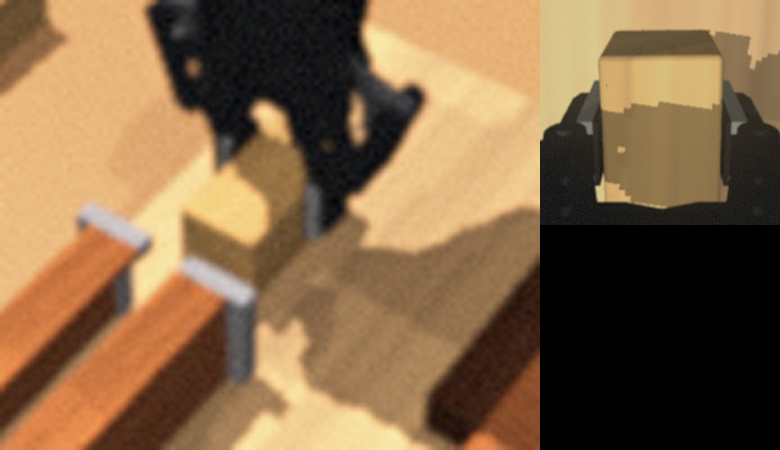

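The front face hit the plate. Contact with the rail earlier suggested the real board sits about 2.4 mm toward -y from my fit, so I'll shift -2.3 mm in y and retry gently.

>>> apply_moves([
  [[-8,-2.3,-1],[0,0,0],-1],
  [[-8,0,0],[0,0,0],-1],
  [[-6,0,0],[0,0,0],-1],
  [[-4,0,0],[0,0,0],-1],
  [[-4,0,0],[0,0,0],-1],
  [[-3,0,0],[0,0,0],-1],
  [[0,0,0],[0,0,0],-1],
])

```text
time: 16.85
tcp_pos: [0.589, 0.1722, 0.0233]
tool_rot: [-3.142, 0.0, -3.004]
force: [0.4, 0.0, -1.6]
finger_gap: 0.0391
finger_force: 63.9
```

It's entering freely now.

>>> apply_moves([
  [[-5,0,0],[0,0,0],-1],
  [[-5,0,0],[0,0,0],-1],
  [[-5,0,0],[0,0,0],-1],
  [[-5,0,0],[0,0,0],-1],
  [[0,0,0],[0,0,0],-1],
  [[0,0,0],[0,0,0],-1],
])

```text
time: 17.45
tcp_pos: [0.6085, 0.1749, 0.0232]
tool_rot: [3.142, -0.0, -3.004]
force: [-0.1, -0.2, -1.7]
finger_gap: 0.0392
finger_force: 63.9
```

```bash
python3 - <<'E'
from h import *
s=status.read_state(); print(np.round(s['tcp_pos'],4),w2b(np.array(s['tcp_pos'])*1000),np.degrees(s['tool_rot']),s['finger_gap'],np.round(s['force'],1))
E
```

```text
[0.6085 0.1749 0.0232] [-24.59368533  -2.22432114] [ 1.79999074e+02 -1.24951218e-02 -1.72135983e+02] 0.039189593090960644 [-0.1 -0.2 -1.7]
```

>>> apply_moves([
  [[0,0,0],[0,0,0],0.4],
  [[0,0,0],[0,0,0],0.4],
  [[0,0,0],[0,0,0],0.4],
  [[0,0,-20],[0,0,0],0.4],
  [[0,0,-40],[0,0,0],0.4],
  [[30,0,-20],[0,0,0],-1],
  [[40,0,0],[0,0,0],-1],
  [[10,0,0],[0,-7,0],-1],
  [[0,0,0],[0,-7,0],-1],
  [[0,0,0],[0,-7,0],-1],
  [[0,0,0],[0,-7,0],-1],
  [[0,0,0],[0,-7,0],-1],
])

```text
time: 18.65
tcp_pos: [0.5294, 0.164, 0.1044]
tool_rot: [-3.141, 0.617, -3.004]
force: [0.7, 0.1, -0.2]
finger_gap: 0.0003
finger_force: 0.0
```

```bash
sed -i "s/near=None):/near=None,tilt=0):/; s/T=Ro.from_euler('xyz',\[180,0,y\],degrees=True);/T=Ro.from_euler('xyz',[180,0,y],degrees=True)*Ro.from_euler('y',-tilt,degrees=True);/; s/BO=np.array(\[632.6,180.5\])/BO=np.array([632.9,178.2])/" h.py
python3 - <<'E'
from h import *
s=status.read_state(); print(np.round(s['tcp_pos'],4),w2b(np.array(s['tcp_pos'])*1000),np.degrees(s['tool_rot']),s['finger_gap'],np.round(s['force'],1))
plan(b2w(-85,0,22),BT,near=185,tilt=35)
p=snap('wrist','w9')
print([(np.round(w(p,d['location'])*1000).astype(int).tolist(),w2b(w(p,d['location'])*1000).round(0).tolist(),round(d['conf'],2)) for d in imaging.tip_of(p,'block_1')])
E
```

```text
[0.5294 0.164  0.1044] [-1.04475814e+02  6.02175138e-02] [-179.97433636   35.37948111 -172.12843755] 0.0003151901033184317 [ 0.7  0.1 -0.2]
turn 1 x [-0.02  0.38  0.01] | shift [31.3 -0.1 78.6] = 2 x [15.6 -0.  39.3] | yaw 187.9 t 18.6
[([623, 180, 35], [-10.0, 3.0], 0.84), ([689, -44, 20], [25.0, -228.0], 0.82)]
```

View pics/w9.png

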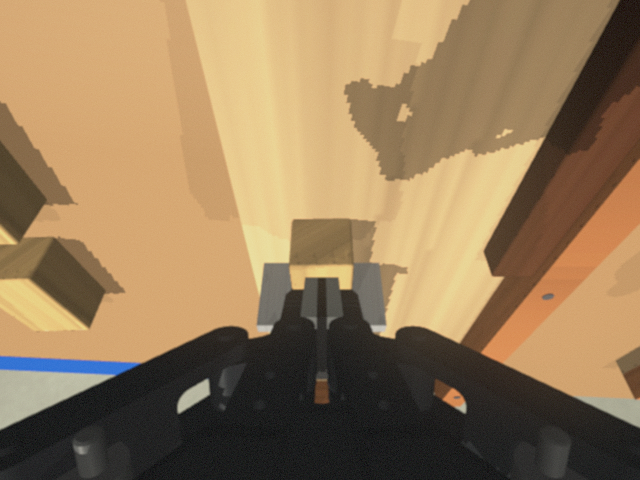

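The block sits in the mouth with its rear face at (321,240), and the strip is still at the rail. Lowering the closed fingers and pushing.

>>> apply_moves([
  [[10,0,30],[0,0,0],-1],
  [[11,0,30],[0,0,0],-1],
  [[10,0,19],[0,0,0],-1],
  [[0,0,0],[0,0,0],-1],
])

```text
time: 19.15
tcp_pos: [0.5512, 0.1657, 0.0318]
tool_rot: [3.137, 0.588, -3.005]
force: [0.3, -0.1, -0.7]
finger_gap: 0.0002
finger_force: 0.0
```

>>> apply_moves([
  [[-5,0,3.5],[0,0,0],-1],
  [[-5,0,3.5],[0,0,0],-1],
  [[-5,0,3.5],[0,0,0],-1],
  [[-5,0,3.5],[0,0,0],-1],
  [[-5,0,3.5],[0,0,0],-1],
  [[-5,0,3.5],[0,0,0],-1],
  [[-5,0,3.5],[0,0,0],-1],
  [[-5,0,3.5],[0,0,0],-1],
  [[-5,0,3.5],[0,0,0],-1],
  [[-5,0,3.5],[0,0,0],-1],
  [[0,0,0],[0,0,0],-1],
])

```text
time: 20.25
tcp_pos: [0.6119, 0.1743, 0.0319]
tool_rot: [3.138, 0.592, -3.004]
force: [-0.5, -0.6, 0.9]
finger_gap: -0.0001
finger_force: 0.0
```

```bash
python3 - <<'E'
from h import *
s=status.read_state(); print(np.round(s['tcp_pos'],4),w2b(np.array(s['tcp_pos'])*1000),np.degrees(s['tool_rot']),s['finger_gap'],np.round(s['force'],1))
plan(b2w(0,0,22),BT,near=185,tilt=35)
E
```

```text
[0.6119 0.1743 0.0319] [-21.34741569  -0.98624562] [ 179.78569397   33.9396418  -172.13534202] -0.00011704731983572562 [-0.5 -0.6  0.9]
turn 1 x [ 0.22 -1.06  0.  ] | shift [-11.8   1.   20.4] = 1 x [-11.8   1.   20.4] | yaw 187.9 t 20.2
```

>>> apply_moves([
  [[2,0.4,4],[0,0,0],-1],
  [[2,0.4,4],[0,0,0],-1],
  [[-4,0,3],[0,0,0],-1],
  [[-4,0,3],[0,0,0],-1],
  [[-4,0,3],[0,0,0],-1],
  [[-4,0,3],[0,0,0],-1],
  [[0,0,0],[0,0,0],-1],
  [[0,0,0],[0,0,0],-1],
])

```text
time: 21.05
tcp_pos: [0.6319, 0.1781, 0.0219]
tool_rot: [3.138, 0.592, -3.004]
force: [0.4, 0.1, -0.1]
finger_gap: 0.0
finger_force: 0.0
```

```bash
python3 - <<'E'
from h import *
s=status.read_state(); print(np.round(s['tcp_pos'],4),w2b(np.array(s['tcp_pos'])*1000),np.degrees(s['tool_rot']),s['finger_gap'],np.round(s['force'],1))
plan(b2w(0,0,22),BT,near=185,tilt=35)
E
```

```text
[0.6319 0.1781 0.0219] [-0.98349298  0.00344942] [ 179.78111728   33.90220166 -172.12984041] 2.195553872907103e-05 [ 0.4  0.1 -0.1]
turn 1 x [ 0.22 -1.1   0.01] | shift [-0.9 -0.   0.4] = 1 x [-0.9 -0.   0.4] | yaw 187.9 t 21.1
```

>>> apply_moves([
  [[-2,0,1.5],[0,0,0],-1],
  [[-2,0,1.5],[0,0,0],-1],
  [[0,0,0],[0,0,0],-1],
  [[12,0,-8],[0,0,0],-1],
  [[25,0,-18],[0,0,0],-1],
  [[20,0,-30],[0,0,0],-1],
  [[0,0,-40],[0,0,0],-1],
  [[0,0,-40],[0,7,0],1],
  [[0,0,0],[0,7,0],1],
])

```text
time: 21.95
tcp_pos: [0.5172, 0.1621, 0.1063]
tool_rot: [3.138, 0.36, -3.002]
force: [1.7, 0.7, 0.5]
finger_gap: 0.0285
finger_force: 0.0
```

```bash
python3 - <<'E'
from h import *
s=status.read_state(); print(np.round(s['tcp_pos'],4),w2b(np.array(s['tcp_pos'])*1000),np.degrees(s['tool_rot']),s['finger_gap'],np.round(s['force'],1))
p=snap('scene','s3'); im=cv2.imread('pics/s3.png'); u=proj(p,np.array(b2w(0,0,35))/1000).astype(int)
a=cv2.resize(im[u[1]-40:u[1]+60,u[0]-90:u[0]+40],None,fx=4.5,fy=4.5,interpolation=cv2.INTER_CUBIC)
cv2.imwrite('pics/s3c.png',a)
for q in (p,snap('top')): print([(np.round(w(q,d['location'])*1000).astype(int).tolist(),w2b(w(q,d['location'])*1000).round(0).tolist(),round(d['conf'],2)) for d in imaging.tip_of(q,'block_1')])
plan([675+14,-174-3,200],-12,near=185)
E
```

```text
[0.5172 0.1621 0.1063] [-116.82816195   -0.15083802] [ 179.79670369   20.61612006 -172.00572134] 0.02849154846144611 [1.7 0.7 0.5]
[([676, -180, 20], [-7.0, -361.0], 0.91), ([707, -27, 20], [45.0, -213.0], 0.77), ([682, 181, 35], [49.0, -4.0], 0.73), ([570, -53, 23], [-94.0, -221.0], 0.56)]
[([701, -26, 21], [40.0, -212.0], 0.77), ([566, -43, 21], [-97.0, -210.0], 0.7), ([683, 188, 33], [51.0, 3.0], 0.61), ([678, -169, 16], [-2.0, -351.0], 0.56)]
turn 3 x [1.27 6.72 6.6 ] | shift [-238.7 -295.7  -99.7] = 7 x [-34.1 -42.2 -14.2] | yaw 168 t 22.1
```

View pics/s3c.png

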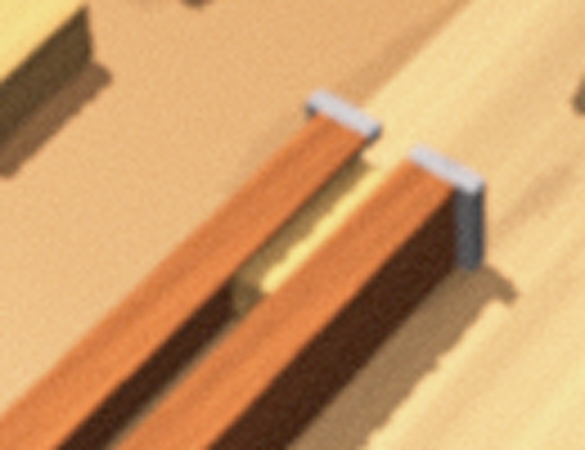

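The block is entirely inside the channel behind the gauge plate, at about (310,230). Block A was knocked to (704,-26), so I'll re-measure it later. Next is block D.

```bash
python3 - <<'E'
from h import *
plan([655.5,-170,200],-12,near=185)
E
```

```text
turn 3 x [1.27 6.72 6.6 ] | shift [-204.5 -295.9  -99.7] = 7 x [-29.2 -42.3 -14.2] | yaw 168 t 22.1
```

>>> apply_moves([
  [[0,0,-10],[1.27,6.72,6.6],1],
  [[0,0,-10],[1.27,6.72,6.6],1],
  [[0,0,0],[1.27,6.72,6.6],1],
  [[-29,-42,-14],[0,0,0],1],
  [[-29,-42,-14],[0,0,0],1],
  [[-29,-42,-14],[0,0,0],1],
  [[-29,-42,-14],[0,0,0],1],
  [[-29,-43,-14],[0,0,0],1],
  [[-29,-43,-14],[0,0,0],1],
  [[-29,-43,0],[0,0,0],1],
  [[0,0,0],[0,0,0],1],
  [[0,0,0],[0,0,0],1],
])

```text
time: 23.35
tcp_pos: [0.6466, -0.1487, 0.2]
tool_rot: [3.134, 0.028, 2.963]
force: [-0.4, 0.7, -0.5]
finger_gap: 0.0856
finger_force: 0.0
```

```bash
python3 - <<'E'
from h import *
p=snap('wrist','w10'); s=status.read_state(); print(np.round(s['tcp_pos'],4),np.degrees(s['tool_rot']).round(1))
blocks(p); plan([655.5,-170,8],-12,near=185)
E
```

```text
[ 0.6465 -0.1476  0.2004] [179.6   1.6 169.9]
0.84 px [432.  80.] all [567.  -49.5  79.8  57.4   8.2] bright 124.0 [566.5 -45.6  79.8  49.2   8.1]
0.78 px [468. 240.] all [698.2 -31.   91.9  57.   12.3] bright 122.0 [704.7 -26.1  77.4  49.3  12. ]
0.64 px [292. 235.] all [ 672.2 -173.    41.3   87.3   79.8] bright 126.0 [ 675.6 -174.2   40.1   80.    80.5]
turn 1 x [0.42 1.66 1.93] | shift [-13.4 -20.7 193. ] = 5 x [-2.7 -4.1 38.6] | yaw 168 t 23.4
```

```bash
python3 - <<'E'
from h import *
plan([655.9,-170.7,8],-10.3,near=185)
E
```

```text
turn 1 x [0.39 1.67 0.23] | shift [-13.3 -21.7 193. ] = 5 x [-2.7 -4.3 38.6] | yaw 169.7 t 23.4
```

>>> apply_moves([
  [[0,0,0],[0.4,1.7,0.2],1],
  [[-4,-6,40],[0,0,0],1],
  [[-4,-6,40],[0,0,0],1],
  [[-5,-10,40],[0,0,0],1],
  [[0,0,25],[0,0,0],1],
  [[0,0,0],[0,0,0],1],
  [[0,0,0],[0,0,0],1],
])

```text
time: 24.15
tcp_pos: [0.6569, -0.1712, 0.0586]
tool_rot: [-3.141, 0.002, 2.963]
force: [0.5, -0.2, -0.2]
finger_gap: 0.0855
finger_force: 0.0
```

```bash
python3 - <<'E'
from h import *
s=status.read_state(); print(np.round(s['tcp_pos'],4),np.degrees(s['tool_rot']).round(1)); plan([655.9,-170.7,8],-10.3,near=185)
E
```

```text
[ 0.6569 -0.1712  0.0586] [-1.799e+02  1.000e-01  1.698e+02]
turn 1 x [-0.06  0.13  0.08] | shift [ 1.   0.3 50.6] = 2 x [ 0.5  0.2 25.3] | yaw 169.7 t 24.1
```

>>> apply_moves([
  [[0,0,20],[0,0,0],1],
  [[0,0,20],[0,0,0],1],
  [[0,0,9],[0,0,0],1],
  [[0,0,0],[0,0,0],1],
  [[0,0,0],[0,0,0],-1],
  [[0,0,0],[0,0,0],-1],
  [[0,0,0],[0,0,0],-1],
  [[0,0,0],[0,0,0],-1],
  [[0,0,0],[0,0,0],-1],
  [[0,0,0],[0,0,0],-1],
])

```text
time: 25.15
tcp_pos: [0.6583, -0.1731, 0.0111]
tool_rot: [-3.14, 0.005, 2.962]
force: [-1.1, 0.7, 6.2]
finger_gap: 0.039
finger_force: 61.8
```

```bash
python3 - <<'E'
from h import *
s=status.read_state(); print(np.round(s['tcp_pos'],4),np.degrees(s['tool_rot']).round(1),s['finger_gap']); plan(b2w(-95,0,95),BT,near=185)
E
```

```text
[ 0.6583 -0.1731  0.0111] [-179.9    0.3  169.7] 0.038983546121210175
turn 3 x [-0.05  0.1  -6.06] | shift [ 72.1 351.5 -83.9] = 8 x [  9.   43.9 -10.5] | yaw 187.9 t 25.1
```

>>> apply_moves([
  [[0,0,-28],[0,0,0],-1],
  [[0,0,-28],[0,0,-6.06],-1],
  [[0,0,-28],[0,0,-6.06],-1],
  [[0,0,0],[0,0,-6.06],-1],
  [[9,40,0],[0,0,0],-1],
  [[9,40,0],[0,0,0],-1],
  [[9,40,0],[0,0,0],-1],
  [[9,40,0],[0,0,0],-1],
  [[9,40,0],[0,0,0],-1],
  [[9,40,0],[0,0,0],-1],
  [[9,40,0],[0,0,0],-1],
  [[9,40,0],[0,0,0],-1],
])

```text
time: 26.35
tcp_pos: [0.5406, 0.136, 0.0923]
tool_rot: [-3.139, 0.001, -3.005]
force: [0.7, 1.0, -0.9]
finger_gap: 0.0394
finger_force: 61.1
```

```bash
python3 - <<'E'
from h import *
s=status.read_state(); print(np.round(s['tcp_pos'],4),np.degrees(s['tool_rot']).round(1),s['finger_gap'],np.round(s['force'],1)); plan(b2w(-85,0,60),BT,near=185)
p=snap('scene','s4'); print([(np.round(w(p,d['location'])*1000).astype(int).tolist(),round(d['conf'],2)) for d in imaging.tip_of(p,'block_1')])
E
```

```text
[0.5406 0.136  0.0923] [-1.799e+02  1.000e-01 -1.721e+02] 0.03941320048664724 [ 0.7  1.  -0.9]
turn 1 x [-0.12  0.08 -0.01] | shift [-12.2  29.2  32.3] = 1 x [-12.2  29.2  32.3] | yaw 187.9 t 26.4
[([560, 135, 101], 0.83), ([681, 182, 30], 0.74), ([573, -52, 24], 0.7), ([701, -25, 21], 0.69)]
```

>>> apply_moves([
  [[-6,14.5,0],[0,0,0],-1],
  [[-6,14.5,0],[0,0,0],-1],
  [[0,0,25],[0,0,0],-1],
  [[0,0,25],[0,0,0],-1],
  [[0,0,15],[0,0,0],-1],
  [[0,0,3],[0,0,0],-1],
  [[0,0,0],[0,0,0],-1],
  [[0,0,0],[0,0,0],-1],
])

```text
time: 27.25
tcp_pos: [0.551, 0.1648, 0.0256]
tool_rot: [-3.139, 0.004, -3.005]
force: [0.2, 0.3, -0.9]
finger_gap: 0.0389
finger_force: 61.2
```

```bash
python3 - <<'E'
from h import *
s=status.read_state(); print(np.round(s['tcp_pos'],4),np.degrees(s['tool_rot']).round(1),s['finger_gap'],np.round(s['force'],1)); plan(b2w(-60,0,24.5),BT,near=185)
p=snap('wrist','w11'); blocks(p,.052)
E
```

```text
[0.551  0.1648 0.0256] [-179.9    0.2 -172.2] 0.03893922858859749 [ 0.2  0.3 -0.9]
turn 1 x [-0.13  0.23 -0.01] | shift [-23.    2.    1.1] = 1 x [-23.    2.    1.1] | yaw 187.9 t 27.2
0.92 px [319. 311.] all [549.3 164.5  61.6  40.6   8.5] bright 135.0 [536.7 162.1  12.7  39.2   9.1]
```

>>> apply_moves([
  [[-6,1.6,1],[0,0,0],-1],
  [[-6,0,0],[0,0,0],-1],
  [[-4,0,0],[0,0,0],-1],
  [[-4,0,0],[0,0,0],-1],
  [[-4,0,0],[0,0,0],-1],
  [[-4,0,0],[0,0,0],-1],
  [[-4,0,0],[0,0,0],-1],
  [[-2,0,0],[0,0,0],-1],
])

```text
time: 28.15
tcp_pos: [0.5839, 0.1711, 0.0238]
tool_rot: [-3.139, 0.003, -3.004]
force: [0.5, -0.4, -1.0]
finger_gap: 0.0393
finger_force: 61.2
```

>>> apply_moves([
  [[-4,0.1,0],[0,0,0],-1],
  [[-4,0,0],[0,0,0],-1],
  [[-4,0,0],[0,0,0],-1],
  [[-4,0,0],[0,0,0],-1],
  [[-4,0,0],[0,0,0],-1],
  [[-4,0,0],[0,0,0],-1],
  [[-2,0,0],[0,0,0],-1],
  [[0,0,0],[0,0,0],-1],
])

```text
time: 28.95
tcp_pos: [0.6096, 0.1748, 0.0239]
tool_rot: [-3.139, 0.003, -3.004]
force: [0.3, -0.9, -0.3]
finger_gap: 0.0388
finger_force: 61.2
```

>>> apply_moves([
  [[0,0,0],[0,0,0],0.4],
  [[0,0,0],[0,0,0],0.4],
  [[0,0,0],[0,0,0],0.4],
  [[0,0,-20],[0,0,0],0.4],
  [[0,0,-40],[0,0,0],0.4],
  [[30,0,-20],[0,0,0],-1],
  [[40,0,0],[0,0,0],-1],
  [[10,0,0],[0,-7,0],-1],
  [[0,0,0],[0,-7,0],-1],
  [[0,0,0],[0,-7,0],-1],
  [[0,0,0],[0,-7,0],-1],
  [[0,0,0],[0,-7,0],-1],
])

```text
time: 30.15
tcp_pos: [0.5299, 0.1639, 0.1047]
tool_rot: [-3.138, 0.62, -3.003]
force: [0.3, 0.0, -0.1]
finger_gap: -0.0003
finger_force: 0.0
```

```bash
python3 - <<'E'
from h import *
s=status.read_state(); print(w2b(np.array(s['tcp_pos'])*1000),s['tcp_pos'][2])
plan(b2w(-85,0,23),BT,near=185,tilt=34)
p=snap('wrist','w12')
print([(w2b(w(p,d['location'])*1000).round(0).tolist(),round(d['conf'],2)) for d in imaging.tip_of(p,'block_1')],[w2b(w(p,d['location'])*1000).round(0).tolist() for d in imaging.tip_of(p,'strip')])
E
```

```text
[-1.03965746e+02 -5.83368143e-02] 0.1047350042577569
turn 1 x [-0.13  1.52  0.08] | shift [30.   0.1 78.4] = 2 x [15.   0.  39.2] | yaw 187.9 t 30.1
[([42.0, -208.0], 0.93), ([-4.0, -1.0], 0.83)] [[-110.0, 137.0]]
```

>>> apply_moves([
  [[8,0,20],[0,0,0],-1],
  [[8,0,20],[0,0,0],-1],
  [[8,0,20],[0,0,0],-1],
  [[6,0,19],[0,0,0],-1],
  [[0,0,0],[0,0,0],-1],
])

```text
time: 30.8
tcp_pos: [0.5539, 0.1657, 0.0339]
tool_rot: [3.14, 0.592, -3.003]
force: [-0.0, 0.3, 0.3]
finger_gap: 0.0001
finger_force: 0.0
```

>>> apply_moves([
  [[-5,0,3.5],[0,0,0],-1],
  [[-5,0,3.5],[0,0,0],-1],
  [[-5,0,3.5],[0,0,0],-1],
  [[-5,0,3.5],[0,0,0],-1],
  [[-5,0,3.5],[0,0,0],-1],
  [[-5,0,3.5],[0,0,0],-1],
  [[-5,0,3.5],[0,0,0],-1],
  [[-5,0,3.5],[0,0,0],-1],
  [[-5,0,3.5],[0,0,0],-1],
  [[-5,0,3.5],[0,0,0],-1],
  [[0,0,0],[0,0,0],-1],
])

```text
time: 31.9
tcp_pos: [0.6134, 0.1743, 0.0332]
tool_rot: [3.141, 0.594, -3.003]
force: [-0.7, -0.2, -0.1]
finger_gap: -0.0004
finger_force: 0.0
```

```bash
python3 - <<'E'
from h import *
s=status.read_state(); print(w2b(np.array(s['tcp_pos'])*1000),s['tcp_pos'][2],np.degrees(s['tool_rot']).round(1),np.round(s['force'],1))
plan(b2w(5,0,22),BT,near=185,tilt=34)
E
```

```text
[-19.88398672  -1.2275253 ] 0.03324807489587426 [ 179.9   34.1 -172.1] [-0.7 -0.2 -0.1]
turn 1 x [0.1  0.06 0.07] | shift [-14.3   1.2  23.2] = 1 x [-14.3   1.2  23.2] | yaw 187.9 t 31.9
```

>>> apply_moves([
  [[2,0.6,4],[0,0,0],-1],
  [[2,0.6,4],[0,0,0],-1],
  [[-4,0,3],[0,0,0],-1],
  [[-4,0,3],[0,0,0],-1],
  [[-4,0,3],[0,0,0],-1],
  [[-4,0,3],[0,0,0],-1],
  [[-2,0,2],[0,0,0],-1],
  [[0,0,0],[0,0,0],-1],
])

```text
time: 32.7
tcp_pos: [0.6366, 0.1788, 0.0229]
tool_rot: [3.141, 0.594, -3.003]
force: [0.3, 0.0, -0.0]
finger_gap: -0.0001
finger_force: 0.0
```

```bash
python3 - <<'E'
from h import *
s=status.read_state(); print(w2b(np.array(s['tcp_pos'])*1000),s['tcp_pos'][2],np.round(s['force'],1))
E
```

```text
[3.72116654 0.10653562] 0.022853061413351035 [ 0.3  0.  -0. ]
```

>>> apply_moves([
  [[-1.5,0,1],[0,0,0],-1],
  [[0,0,0],[0,0,0],-1],
  [[12,0,-8],[0,0,0],-1],
  [[25,0,-18],[0,0,0],-1],
  [[20,0,-30],[0,0,0],-1],
  [[0,0,-40],[0,0,0],-1],
  [[0,0,-40],[0,7,0],1],
  [[0,0,0],[0,7,0],1],
  [[0,0,0],[0,7,0],1],
  [[0,0,0],[0,7,0],1],
  [[0,0,0],[0,5,0],1],
])

```text
time: 33.8
tcp_pos: [0.5192, 0.1624, 0.1032]
tool_rot: [3.14, 0.024, -3.001]
force: [-0.2, 0.4, 0.3]
finger_gap: 0.0722
finger_force: 0.0
```

```bash
python3 - <<'E'
from h import *
p=snap('scene','s5'); im=cv2.imread('pics/s5.png'); u=proj(p,np.array(b2w(0,0,35))/1000).astype(int)
a=cv2.resize(im[u[1]-50:u[1]+70,u[0]-100:u[0]+50],None,fx=4.5,fy=4.5,interpolation=cv2.INTER_CUBIC); cv2.imwrite('pics/s5c.png',a)
for q in (p,snap('top','t5')):
  for t in ('block_1','strip','tray'): print(t,[(np.round(w(q,d['location'])*1000).astype(int).tolist(),w2b(w(q,d['location'])*1000).round(0).tolist(),round(d['conf'],2)) for d in imaging.tip_of(q,t)])
e=imaging.trace(q,'tray')[0]; c,_=cv2.findContours(e['pixels'].astype('uint8'),0,2); c=max(c,key=cv2.contourArea)
X=onplane(q,c[:,0].astype(float),.065)*1000; print('tray',cv2.minAreaRect(X[:,:2].astype('float32')))
plan([566,-45.6,150],8.3)
E
```

```text
block_1 [([571, -49, 23], [-92.0, -217.0], 0.95), ([687, 179, 31], [53.0, -6.0], 0.82), ([700, -26, 20], [39.0, -212.0], 0.78)]
strip [([503, 291, 22], [-113.0, 129.0], 0.57)]
tray [([480, -387, -1], [-229.0, -539.0], 0.82), ([686, 179, 31], [53.0, -7.0], 0.74)]
block_1 [([704, -25, 22], [42.0, -211.0], 0.84), ([566, -41, 20], [-96.0, -208.0], 0.79), ([764, 201, 32], [133.0, 4.0], 0.76), ([684, 187, 27], [52.0, 1.0], 0.61), ([647, 181, 6], [14.0, 0.0], 0.59), ([494, 314, 12], [-120.0, 153.0], 0.33)]
strip [([501, 297, 24], [-114.0, 136.0], 0.67), ([702, -28, 20], [40.0, -214.0], 0.5)]
tray [([477, -377, 0], [-230.0, -529.0], 0.96)]
tray ((477.3906555175781, -372.92919921875), (218.22802734375, 163.41566467285156), 1.5223820209503174)
turn 22 x [ 0.1  -0.01  8.17] | shift [ 18.3 212.8 -48.4] = 5 x [ 3.7 42.6 -9.7] | yaw 8.3 t 34.2
```

View pics/s5c.png

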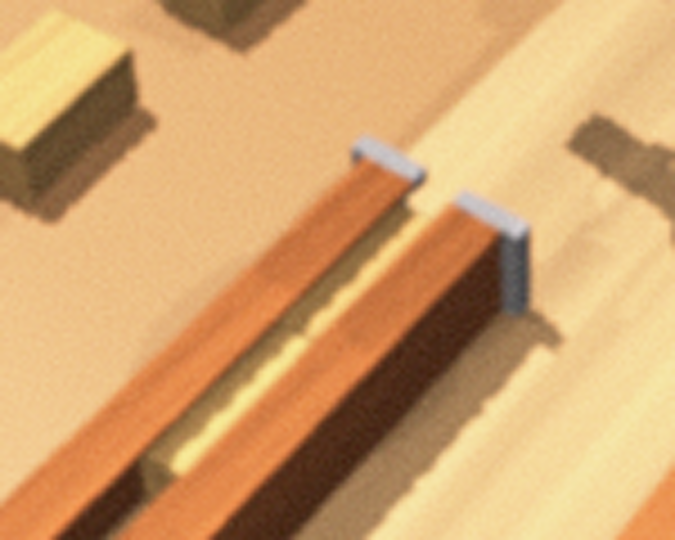

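Both narrow blocks are fully inside, end to end (160–415, 190–480). Now the wide ones, starting with block B.

```bash
python3 - <<'E'
from h import *
plan([566,-46,80],8.3,near=185)
E
```

```text
turn 1 x [ 0.11  1.44 -0.26] | shift [ -18.2 -213.2   21.6] = 5 x [ -3.6 -42.6   4.3] | yaw 188.3 t 34.2
```

>>> apply_moves([
  [[0,0,0],[0,1.4,-0.3],1],
  [[-3.6,-42.6,0],[0,0,0],1],
  [[-3.6,-42.6,0],[0,0,0],1],
  [[-3.6,-42.6,0],[0,0,0],1],
  [[-3.6,-42.6,0],[0,0,0],1],
  [[-3.6,-42.6,20],[0,0,0],1],
  [[0,0,0],[0,0,0],1],
  [[0,0,0],[0,0,0],1],
])

```text
time: 35.05
tcp_pos: [0.5664, -0.0463, 0.0809]
tool_rot: [3.139, -0.001, -2.998]
force: [-0.1, 0.8, 0.7]
finger_gap: 0.0855
finger_force: 0.0
```

```bash
python3 - <<'E'
from h import *
plan([566,-46,9],8.3,near=185); p=snap('wrist'); blocks(p)
E
```

```text
turn 1 x [ 0.16 -0.04 -0.06] | shift [ 0.3  0.4 71.9] = 2 x [ 0.1  0.2 36. ] | yaw 188.3 t 35.0
0.96 px [319. 253.] all [563.4 -45.6  83.6  50.2   8.1] bright 140.0 [547.4 -48.4  40.3  48.9   8.2]
0.95 px [325. 392.] all [642.6 -36.5  13.7  42.1  12.7] bright 86.0 [633.9 -26.6   1.3  17.5   8.1]
0.25 px [594. 221.] all [525.8  84.9 180.9  45.6  20.4] bright 132.0 [534.3 105.   33.2  21.1  70.5]
```

>>> apply_moves([
  [[0,0,25],[0,0,0],1],
  [[0,0,25],[0,0,0],1],
  [[0,0,20],[0,0,0],1],
  [[0,0,0],[0,0,0],1],
  [[0,0,0],[0,0,0],-1],
  [[0,0,0],[0,0,0],-1],
  [[0,0,0],[0,0,0],-1],
  [[0,0,0],[0,0,0],-1],
  [[0,0,0],[0,0,0],-1],
  [[0,0,-40],[0,0,0],-1],
  [[0,0,-40],[0,0,0],-1],
  [[0,0,-40],[0,0,0],-1],
])

```text
time: 36.35
tcp_pos: [0.5661, -0.0458, 0.1328]
tool_rot: [3.14, 0.0, -2.996]
force: [-0.2, -0.3, -0.6]
finger_gap: 0.049
finger_force: 63.4
```

```bash
python3 - <<'E'
from h import *
s=status.read_state(); print(s['finger_gap'],s['finger_force'],s['tcp_pos'])
plan([428,-381,130],1.5,near=185)
E
```

```text
0.04902847481286733 63.37204098701477 [ 0.56614623 -0.04576112  0.13276117]
turn 1 x [ 0.12 -0.    6.83] | shift [ 146.9 -331.5    2.8] = 8 x [ 18.4 -41.4   0.3] | yaw 181.5 t 36.4
```

Gap is 49 mm, so B is wide. Off to the tray; TCP z is 130 mm and the block bottom about 120 mm, which clears the walls.

>>> apply_moves([
  [[0,0,0],[0,0,6.8],-1],
  [[18.4,-41.4,0],[0,0,0],-1],
  [[18.4,-41.4,0],[0,0,0],-1],
  [[18.4,-41.4,0],[0,0,0],-1],
  [[18.4,-41.4,0],[0,0,0],-1],
  [[18.4,-41.4,0],[0,0,0],-1],
  [[18.4,-41.4,0],[0,0,0],-1],
  [[18.4,-41.4,0],[0,0,0],-1],
  [[18.4,-41.4,0],[0,0,0],-1],
  [[0,0,0],[0,0,0],-1],
  [[0,0,0],[0,0,0],-1],
])

```text
time: 37.45
tcp_pos: [0.4278, -0.3814, 0.1307]
tool_rot: [3.139, 0.001, -3.117]
force: [0.0, 0.4, -0.8]
finger_gap: 0.049
finger_force: 63.4
```

```bash
python3 - <<'E'
from h import *
s=status.read_state(); print(s['finger_gap'],np.round(s['tcp_pos'],4),np.degrees(s['tool_rot']).round(1))
p=snap('wrist','w14'); print([(np.round(w(p,d['location'])*1000).astype(int).tolist(),round(d['conf'],2)) for d in imaging.tip_of(p,'tray')+imaging.tip_of(p,'block_1')])
cv2.imwrite('pics/w14.png',p['pixels'])
plan([428,-381,17],1.5,near=185)
E
```

```text
0.04896495322259045 [ 0.4278 -0.3814  0.1307] [ 179.9    0.  -178.6]
[([426, -382, 139], 0.64)]
turn 1 x [0.15 0.02 0.12] | shift [  0.8  -1.4 113.6] = 3 x [ 0.3 -0.5 37.9] | yaw 181.5 t 37.6
```

View pics/w14.png

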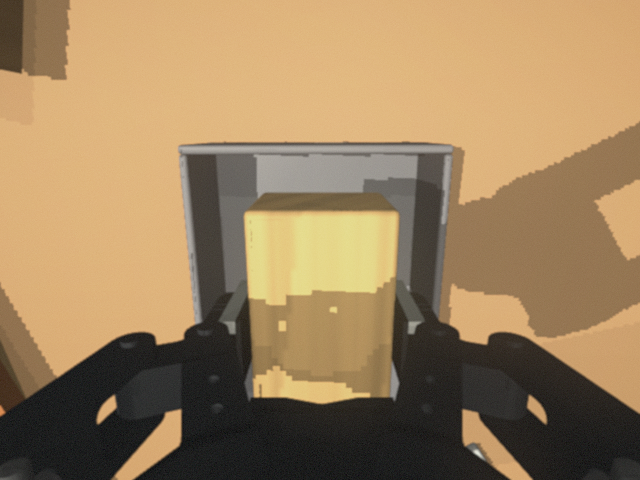

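The held block is centred over the tray (walls at columns 180–450, block at 247–397). Lowering it.

>>> apply_moves([
  [[0,0,30],[0,0,0],-1],
  [[0,0,30],[0,0,0],-1],
  [[0,0,30],[0,0,0],-1],
  [[0,0,16],[0,0,0],-1],
  [[0,0,4],[0,0,0],-1],
  [[0,0,0],[0,0,0],-1],
])

```text
time: 38.2
tcp_pos: [0.4289, -0.3803, 0.021]
tool_rot: [3.14, 0.001, -3.114]
force: [-0.5, -0.8, -0.3]
finger_gap: 0.0489
finger_force: 63.5
```

>>> apply_moves([
  [[0,0,3],[0,0,0],-1],
  [[0,0,0],[0,0,0],-1],
  [[0,0,0],[0,0,0],0.5],
  [[0,0,0],[0,0,0],0.5],
  [[0,0,0],[0,0,0],0.5],
  [[0,0,-30],[0,0,0],0.5],
  [[0,0,-40],[0,0,0],0.5],
  [[0,0,-40],[0,0,0],1],
  [[0,0,-40],[0,0,0],1],
  [[0,0,0],[0,0,0],1],
])

```text
time: 39.2
tcp_pos: [0.431, -0.3843, 0.1752]
tool_rot: [-3.133, 0.008, -3.115]
force: [1.0, -0.9, 0.1]
finger_gap: 0.0855
finger_force: 0.0
```

```bash
python3 - <<'E'
from h import *
for q in (snap('scene'),snap('wrist')):
  for t in ('block_1','tray'): print(t,[(np.round(w(q,d['location'])*1000).astype(int).tolist(),round(d['conf'],2)) for d in imaging.tip_of(q,t)])
plan([703,-26,130],12,near=185)
E
```

```text
block_1 [([685, 179, 30], 0.84), ([762, 192, 30], 0.82), ([432, -388, 27], 0.79), ([704, -28, 22], 0.69), ([479, -388, -2], 0.54), ([701, -338, 4], 0.31)]
tray [([478, -388, 1], 0.83)]
block_1 [([428, -382, 27], 0.63)]
tray [([479, -383, 0], 0.89)]
turn 2 x [ 0.14 -0.03 -5.23] | shift [-342.9  289.1   35.9] = 8 x [-42.9  36.1   4.5] | yaw 192 t 39.5
```

Block B is in the tray. Now block A.

>>> apply_moves([
  [[0,0,0],[0,0,-5.2],1],
  [[0,0,0],[0,0,-5.2],1],
  [[-42,36,0],[0,0,0],1],
  [[-42,36,0],[0,0,0],1],
  [[-42,36,0],[0,0,0],1],
  [[-42,36,0],[0,0,0],1],
  [[-42,36,0],[0,0,0],1],
  [[-42,36,10],[0,0,0],1],
  [[-42,36,10],[0,0,0],1],
  [[-42,36,15],[0,0,0],1],
  [[0,0,0],[0,0,0],1],
  [[0,0,0],[0,0,0],1],
])

```text
time: 40.7
tcp_pos: [0.6689, -0.0648, 0.1353]
tool_rot: [3.138, -0.003, -2.931]
force: [-0.4, 0.0, -0.5]
finger_gap: 0.0856
finger_force: 0.0
```

```bash
python3 - <<'E'
from h import *
p=snap('wrist'); blocks(p); plan([703.5,-26,80],12,near=185)
E
```

```text
0.71 px [368. 286.] all [698.8 -27.7  88.3  51.2  11.7] bright 128.0 [721.  -22.1  42.   49.9  10.9]
turn 1 x [ 0.12 -0.02 -0.11] | shift [-42.2  32.7  57. ] = 2 x [-21.1  16.3  28.5] | yaw 192 t 40.8
```

>>> apply_moves([
  [[-21,16.3,25],[0,0,0],1],
  [[-21,16.3,25],[0,0,0],1],
  [[0,0,0],[0,0,0],1],
  [[0,0,0],[0,0,0],1],
])

```text
time: 41.2
tcp_pos: [0.7034, -0.0265, 0.0874]
tool_rot: [3.14, -0.0, -2.934]
force: [0.5, 0.0, 0.5]
finger_gap: 0.0854
finger_force: 0.0
```

```bash
python3 - <<'E'
from h import *
p=snap('wrist'); blocks(p); plan([703.5,-26,10],12,near=185)
E
```

```text
0.85 px [322. 254.] all [701.  -26.1  83.   49.9  10.9] bright 135.0 [686.3 -29.6  43.6  48.5  11.1]
turn 1 x [ 0.04  0.16 -0.16] | shift [ 0.7  1.2 79.4] = 2 x [ 0.3  0.6 39.7] | yaw 192 t 41.3
```

>>> apply_moves([
  [[0,0,25],[0,0,0],1],
  [[0,0,25],[0,0,0],1],
  [[0,0,20],[0,0,0],1],
  [[0,0,7],[0,0,0],1],
  [[0,0,0],[0,0,0],-1],
  [[0,0,0],[0,0,0],-1],
  [[0,0,0],[0,0,0],-1],
  [[0,0,0],[0,0,0],-1],
  [[0,0,0],[0,0,0],-1],
  [[0,0,-40],[0,0,0],-1],
  [[0,0,-40],[0,0,0],-1],
  [[0,0,-40],[0,0,0],-1],
])

```text
time: 42.5
tcp_pos: [0.7033, -0.0252, 0.1313]
tool_rot: [3.139, -0.001, -2.933]
force: [0.7, 0.4, -1.5]
finger_gap: 0.0493
finger_force: 64.5
```

```bash
python3 - <<'E'
from h import *
s=status.read_state(); print(s['finger_gap'],s['finger_force'],s['tcp_pos'])
plan([529,-383,130],1.5,near=185)
E
```

```text
0.049345818650171534 64.50799226760864 [ 0.70326336 -0.0252283   0.13127104]
turn 2 x [ 0.07 -0.03  5.22] | shift [ 183.6 -353.1    1.3] = 8 x [ 22.9 -44.1   0.2] | yaw 181.5 t 42.5
```

>>> apply_moves([
  [[0,0,0],[0,0,5.2],-1],
  [[0,0,0],[0,0,5.2],-1],
  [[23,-44,0],[0,0,0],-1],
  [[23,-44,0],[0,0,0],-1],
  [[23,-44,0],[0,0,0],-1],
  [[23,-44,0],[0,0,0],-1],
  [[23,-44,0],[0,0,0],-1],
  [[23,-44,0],[0,0,0],-1],
  [[23,-44,0],[0,0,0],-1],
  [[23,-44,0],[0,0,0],-1],
  [[0,0,0],[0,0,0],-1],
  [[0,0,0],[0,0,0],-1],
])

```text
time: 43.7
tcp_pos: [0.5287, -0.3829, 0.1296]
tool_rot: [3.139, 0.0, -3.117]
force: [0.8, 0.7, -1.2]
finger_gap: 0.0488
finger_force: 64.5
```

```bash
python3 - <<'E'
from h import *
s=status.read_state(); print(s['finger_gap'])
plan([529,-383,18],1.5,near=185)
q=snap('scene'); print([(np.round(w(q,d['location'])*1000).astype(int).tolist(),round(d['conf'],2)) for d in imaging.tip_of(q,'block_1')])
E
```

```text
0.04880850673880154
turn 1 x [ 0.16  0.01 -0.09] | shift [-3.000e-01 -1.000e-01  1.116e+02] = 3 x [-0.1 -0.  37.2] | yaw 181.5 t 43.7
[([762, 191, 30], 0.83), ([684, 178, 32], 0.82), ([526, -384, 138], 0.75), ([434, -387, 30], 0.63)]
```

>>> apply_moves([
  [[-3,0,30],[0,0,0],-1],
  [[0,0,30],[0,0,0],-1],
  [[0,0,30],[0,0,0],-1],
  [[0,0,16],[0,0,0],-1],
  [[0,0,4],[0,0,0],-1],
  [[0,0,2],[0,0,0],-1],
  [[0,0,0],[0,0,0],-1],
])

```text
time: 44.5
tcp_pos: [0.5335, -0.3824, 0.0193]
tool_rot: [3.141, 0.002, -3.114]
force: [0.3, -0.3, -1.6]
finger_gap: 0.0485
finger_force: 64.6
```

>>> apply_moves([
  [[0,0,0],[0,0,0],0.5],
  [[0,0,0],[0,0,0],0.5],
  [[0,0,0],[0,0,0],0.5],
  [[0,0,-30],[0,0,0],0.5],
  [[0,0,-40],[0,0,0],0.5],
  [[0,0,-40],[0,0,0],0.5],
  [[0,0,-40],[0,0,0],0.5],
  [[0,0,-40],[0,0,0],0.5],
  [[50,0,0],[0,0,0],0.5],
  [[50,0,0],[0,0,0],0.5],
  [[0,0,0],[0,0,0],0.5],
])

```text
time: 45.6
tcp_pos: [0.4281, -0.3841, 0.207]
tool_rot: [3.138, -0.002, -3.118]
force: [1.0, 0.1, -0.3]
finger_gap: 0.0638
finger_force: 0.0
```

```bash
python3 - <<'E'
from h import *
q=snap('top','t9'); p=snap('scene','s9')
for n,c in (('top',q),('scene',p)):
  for t in ('block_1','strip','tape_measure','drawer_slide','glue'): print(n,t,[(np.round(w(c,d['location'])*1000).astype(int).tolist(),w2b(w(c,d['location'])*1000).round(0).tolist(),round(d['conf'],2)) for d in imaging.tip_of(c,t)])
cv2.imwrite('pics/f.png',np.vstack([cv2.resize(p['pixels'][130:420,60:480],(720,497),interpolation=cv2.INTER_CUBIC)]))
E
```

```text
top block_1 [([532, -385, 25], [-177.0, -544.0], 0.9), ([765, 198, 29], [133.0, 1.0], 0.59), ([431, -379, 26], [-277.0, -524.0], 0.58), ([687, 187, 30], [55.0, 2.0], 0.56), ([491, 313, 11], [-122.0, 152.0], 0.5)]
top strip [([498, 301, 23], [-117.0, 140.0], 0.59)]
top tape_measure [([260, 415, -5], [-337.0, 286.0], 0.74)]
top drawer_slide [([702, -332, -3], [-2.0, -515.0], 0.65)]
top glue [([558, 461, -2], [-35.0, 290.0], 0.91), ([531, -383, 24], [-177.0, -542.0], 0.68)]
scene block_1 [([763, 191, 31], [130.0, -6.0], 0.89), ([530, -384, 25], [-179.0, -543.0], 0.74), ([435, -389, 29], [-274.0, -535.0], 0.71), ([686, 180, 31], [53.0, -6.0], 0.62)]
scene strip []
scene tape_measure [([260, 415, -1], [-337.0, 286.0], 0.62), ([646, 181, 15], [13.0, 1.0], 0.45)]
scene drawer_slide [([702, -338, 1], [-3.0, -521.0], 0.72)]
scene glue [([558, 453, -3], [-37.0, 283.0], 0.82)]
```

View pics/f.png

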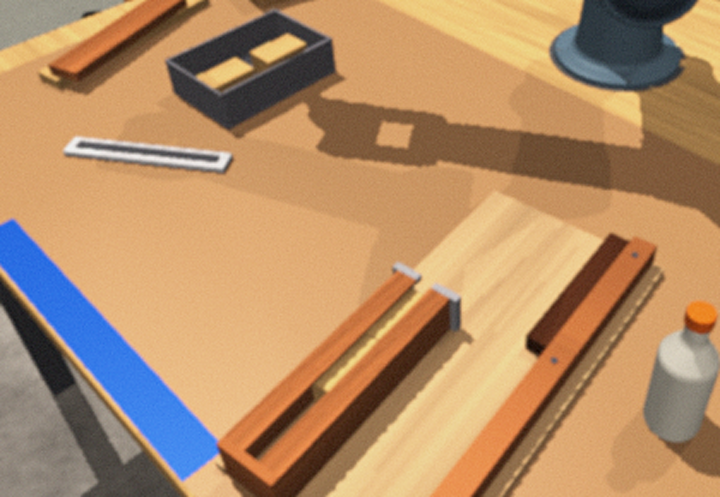

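The picture shows both wide blocks in the tray (225,72)/(278,48) and both narrow ones in the channel (315–415). The strip is flush at the rail (575,290), and the bystanders haven't moved. Handing in.

```bash
python3 -c "
from workcell import job_done
print(job_done())"
```

```text
the job is handed in; nothing more can be done
None
```

The job is handed in, with no verdict returned: the strip is flush against the rail, both 40 mm blocks are fully inside the channel, both 50 mm blocks are in the tray, and the tape measure, glue bottle and drawer slide are undisturbed; the first block bumped the gauge plate once (about 49 N at the wrist) before going in.

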